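Clear the step shelf, slide the onggi pot home and close up the banchan tubs

TASK

First wipe all the rice crusts off the step shelf into the steel tray at its end with the scraper block, never touching the crusts with the gripper; then push the onggi pot along the shelf onto the middle of its round mark, without lifting or tipping it. Stand the scraper back on its porcelain rest as you found it, and close up the row of tubs, straight and in line with the chest: the tall tub flush against the chest's front and the low one flush behind it; if only one tub is there, it goes flush against the chest. Leave the saucer, spoon and cup where they are.

Things in the scene. Friction and masses are not known exactly. Their poses are not given: they have to be found in the camera images.
- board: fixed birch step shelf, 210 (x) x 460 (y) mm, top 50 mm above the white worktop; origin: centre of its underside, x across, y along. The two long edges carry lips 8 mm wide and 8 mm high above its top; both short ends are open.
- mark: round grey felt-coloured mark, 136 mm across, flat in the step shelf's top (nothing to bump on); origin: its centre, at the height of the shelf's top. The pot belongs here.
- tray: fixed open steel crumb tray, 240 (x) x 110 (y) mm, 44 mm high, walls and floor 4 mm, directly against the open -y end of the step shelf, its rim 6 mm below the shelf's top; origin: centre of its underside, axes as the shelf's.
- pot: dark brown onggi pot with its lid on (one piece), round, widest 120 mm across between 18 and 46 mm above its foot, foot 92 mm across, 80 mm high, flat lid top 78 mm across, 0.5 to 0.9 kg; origin: centre of its foot. Stands near the +y end of the step shelf.
- scraper: wooden scraper block: a bar 30 (x) x 120 (y) x 30 (z) mm with an upright handle fin on its middle, 20 (x) x 60 (y) mm, from 30 to 84 mm high; 0.2 kg; origin: centre of its underside.
- rest: fixed flat-topped white porcelain rest, 50 (x) x 150 (y) mm, 18 mm thick, in front of the step shelf, on which the scraper stands lengthwise; origin: centre of its underside.
- chest: fixed low grey storage chest, 90 (x) x 64 (y) mm, 76 mm high with a 12 mm knob on top; origin: centre of its underside; its flat front face is at x = -45 mm and the tubs stand in a loose row before it (towards its -x).
- tub_tall: banchan tub with yellow clip lid, 80 (x) x 60 (y) mm, 62 mm high, straight sides, 0.15 to 0.4 kg; origin: centre of its underside. Stands next to the chest with a gap; sometimes absent.
- tub_low: banchan tub with yellow clip lid, 80 (x) x 60 (y) mm, 46 mm high, straight sides, 0.15 to 0.4 kg; origin: centre of its underside. Stands behind the tall tub with a gap; sometimes absent (one of the two tubs is always there).
- chip0: loose piece of hard brown rice crust, 36 x 28 mm, 10 mm thick, on the step shelf; origin: centre of its underside; may be absent (2 to 6 are there).
- chip1: loose piece of hard brown rice crust, 36 x 28 mm, 10 mm thick, on the step shelf; origin: centre of its underside; may be absent (2 to 6 are there).
- chip2: loose piece of hard brown rice crust, 36 x 28 mm, 10 mm thick, on the step shelf; origin: centre of its underside; may be absent (2 to 6 are there).
- chip3: loose piece of hard brown rice crust, 36 x 28 mm, 10 mm thick, on the step shelf; origin: centre of its underside; may be absent (2 to 6 are there).
- chip4: loose piece of hard brown rice crust, 36 x 28 mm, 10 mm thick, on the step shelf; origin: centre of its underside; may be absent (2 to 6 are there).
- chip5: loose piece of hard brown rice crust, 36 x 28 mm, 10 mm thick, on the step shelf; origin: centre of its underside; may be absent (2 to 6 are there).
- saucer: porcelain saucer, 100 mm across, 18 mm high, beyond the shelf; bystander; origin: centre of its underside.
- spoon: stainless spoon lying beyond the shelf; bystander; origin near its middle.
- cup: blue porcelain cup, 72 mm across, 75 mm high, beyond the shelf; bystander; origin: centre of its underside.
Things that resemble listed ones, but are neither listed nor needed, are in the scene too. What is shaped like the tub_low but pink is not meant. Leave any black or turquoise look-alike of the chip0 alone.

How it is judged (in metres and radians):
On the way, in this order (a step that is already met when the one before it is completed fails the run):
1. all the rice crusts are in the tray (x of chip0 in the frame of tray between -0.118 and 0.118 m and y of chip0 in the frame of tray between -0.054 and 0.054 m and z of each of chip0, chip1, chip2, chip3, chip4, chip5 in the frame of tray below 0.046 m and x of chip1 in the frame of tray between -0.118 and 0.118 m and y of chip1 in the frame of tray between -0.054 and 0.054 m and x of chip2 in the frame of tray between -0.118 and 0.118 m and y of chip2 in the frame of tray between -0.054 and 0.054 m and x of chip3 in the frame of tray between -0.118 and 0.118 m and y of chip3 in the frame of tray between -0.054 and 0.054 m and x of chip4 in the frame of tray between -0.118 and 0.118 m and y of chip4 in the frame of tray between -0.054 and 0.054 m and x of chip5 in the frame of tray between -0.118 and 0.118 m and y of chip5 in the frame of tray between -0.054 and 0.054 m), for 0.2 s.
2. the pot stands on its mark (horizontal distance between pot and mark below 0.012 m and angle between pot's own z axis and vertical below 0.1 rad and height (world z) of pot below 0.056 m and linear speed of pot below 0.02 m/s), for 0.2 s.
At the end, for the whole second after the job is handed in: Crusts in tray; pot upright within 12 mm of mark; scraper upright on rest within 22 mm, 0.25 rad; tall tub (or the only tub) within 4 mm of the chest, low tub within 4 mm of the tall one, both within 12 mm of the chest's centre line and 0.07 rad; all at rest (all of step 1 and all of step 2 and horizontal distance between scraper and rest below 0.022 m and z of scraper in the frame of rest between 0.014 and 0.023 m and angle between each of scraper, tub_tall, tub_low's own z axis and vertical below 0.1 rad and angle between the y axis of scraper and the y axis of rest, either way round below 0.25 rad and linear speed of each of scraper, tub_tall, tub_low below 0.02 m/s and y of tub_tall in the frame of chest between -0.012 and 0.012 m and angle between the x axis of each of tub_tall, tub_low and the x axis of chest, either way round below 0.07 rad and height (world z) of each of tub_tall, tub_low below 0.006 m and x of tub_tall in the frame of chest between -0.089 and -0.08 m and y of tub_low in the frame of chest between -0.012 and 0.012 m and (x of tub_low in the frame of chest above -0.089 m or horizontal distance between tub_low and tub_tall below 0.085 m)); the robot touches nothing.
It fails at once if the gripper's fingers touch a rice crust (contact force between the fingers and chip0 above 0.5 N or contact force between the fingers and chip1 above 0.5 N or contact force between the fingers and chip2 above 0.5 N or contact force between the fingers and chip3 above 0.5 N or contact force between the fingers and chip4 above 0.5 N or contact force between the fingers and chip5 above 0.5 N).
It fails at once if the pot is lifted or tipped (height (world z) of pot above 0.068 m or angle between pot's own z axis and vertical above 0.4 rad).
It fails at once if the saucer, spoon or cup is moved more than 30 mm (distance of any of saucer, spoon, cup from where it was at the start of the episode above 0.03 m).
Of chip0, chip1, chip2, chip3, chip4, chip5 only 2 to 6 are there at a start; the rules pass over those that are not, and their reading is None.
Of tub_tall, tub_low only 1 to 2 are there at a start; the rules pass over those that are not, and their reading is None.
At some moment in a run one of pot, tub_tall, tub_low may be knocked a few centimetres aside while the robot is not near it.
It also fails if it takes over 210 s, if anything falls off the work surface, if the arm or the gripper's body presses on something with over 40 N, if the wrist force passes 120 N, or if a joint passes its speed limit or range.

ROBOT

A 7-joint arm with a two-finger parallel gripper is mounted at the origin on the work surface. World frame = base frame: x ahead of the robot, y to its left, z up, the work surface at z = 0. Lengths are in mm, angles in rad, forces in N, time in s.
With the tool pointing down it reaches from about 400 to 875 mm from the base axis. Payload 4.4 kg.
Tool frame: the origin (TCP) lies on the centre line of the jaws, within the pads' length; the fingertips stand 14 mm ahead of it and the grasp point (between the pads) lies 5 mm behind it (tips_ahead is the distance from the TCP to the fingertips, in mm); z points along the fingers, y is the line along which they close (so a half turn about z gives the same grasp; the last joint's range is limited). The gripper opens to 85 mm and grips with 20 to 120 N. Pads are 22 mm wide; open, the fingers measure 114 mm over their backs; the gripper's body (76 mm by 85 mm) begins 54 mm behind the grasp point. The pads swing forward as they close: fully open they stand 13 mm farther back than shut.
Start: joints at [-0.066, 0.628, 0.038, 1.517, -0.027, 0.996, -0.02], TCP at [650.014, 0.027, 245.313] pointing down, gripper open.
Joint ranges: [-3.06, 3.06], [-0.37, 2.12], [-1.25, 1.32], [0.18, 2.47], [-1.1, 4.24], [0.23, 1.98], [-2.94, 2.94]. Speed limits (rad/s): [2.57, 2.57, 3.14, 3.14, 3.14, 3.14, 3.14].

INTERFACE

Orientations are given as [roll, pitch, yaw] about the fixed x, y, z axes, in that order (R = Rz(yaw) Ry(pitch) Rx(roll)).
In Python, from cell import * gives the robot as it stands.
- The arm moves only by the tool move_arm, never from a script. Its argument "rows" is text: rows parted by semicolons, each of 7 numbers parted by spaces: the shift along the tool's x, y, z scaled (see below), then the turn, a rotation vector about the tool's x, y, z scaled (see below), then the closure, from -1 (fully open) to 1 (shut). A call has 1 to 12 rows; each row is the pose to reach, as a shift and turn from the pose commanded when the call began, along the tool's axes at that moment; what a row does not reach only later rows make up. The controller multiplies each number of a shift by 0.3 m and each number of a turn by pi/2 rad. A row lasts 1/12 s, in which the tool goes at most 41.7 mm and 7.16 degrees, less where a joint would pass 70% of its speed; a pose out of reach is approached as far as the arm can. A call with a number of a shift or a turn outside -1 to 1 is refused whole. A call with a gripper value outside its range is refused whole. The fingers move at their own pace and stop on an object; the grip force is fixed at half the most. Time passes only in rows, so rows that repeat a pose let the fingers close. It gives the time, the measured TCP pose, the force, the opening and the grip force at its end, in the units of the state.
- read_state(): the state, without advancing time (a new reading comes with each control period).
- get_image(name): name is "scene" or "side" or "wrist"; returns a dict with "img" (480x640x3 uint8, red, green, blue), "vfov" (degrees; the focal length in pixels is half the picture's height over the tangent of half this angle, whatever the lens; pixels are square), "cx", "cy" (the principal point, pixels), "k1" (the pictures are not rectified: a ray, as slopes to the right and down, at radius r is drawn at 1 + k1 r^2 times it, then the intrinsics apply), "extrinsics" (4x4, takes a point from camera to world coordinates); the wrist camera has in their place "T_tool_cam" (4x4, takes a point from camera to tool coordinates, whose origin is the TCP and whose axes are the flange's). Camera axes: x right, y up, looking along -z (the intrinsics and any distortion apply to the point x, -y, -z); pixel columns grow to the right and rows downward; lengths in mm; the calibration is good to about 2 mm. A picture is of the moment at which its call begins: read the wrist's pose just before it. There is no depth.
- finish_job(): hands the job in; it is judged then, once.
The state is a dict: "clock": time; "qpos": joint angles; "qd": joint speeds; "tau": joint torques, N m; "eef_pos": TCP position; "tool_rot": TCP orientation; "force": force on the tool from outside, world axes, zero at the start; "torque": the same for the moment, N m; "width": finger opening in mm; "gripper_force": force on a finger pad.
Only numpy, scipy, OpenCV 4.12 (cv2) and the standard library are available. Lean on these libraries where they do the work, as an engineer would, in place of code of your own. Each camera call takes 0.05 s, during which the arm holds its last target. There are 200 camera calls.

## Working session

There is one attempt and no reset: what is moved stays moved. The work goes in short steps, Python scripts to look and compute and a tool call to move; the robot and the scene stay as the last step left them, time stands still between calls to the robot, and variables do not carry over. Pictures are saved under pics/ and viewed, at most 19 in all, crops included, and the job is handed in when it is done.

Besides the shell and the picture viewer there is one more tool, called by a JSON object that holds its "op" and its "data". move_arm: Moves the arm, as the interface text tells. Its arguments: {"type":"object","properties":{"rows":{"type":"string"}},"required":["rows"]}

```bash
ls; mkdir -p pics
cat > h.py <<'E'
import numpy as np, cv2
from cell import *
from scipy.spatial.transform import Rotation as R
def K(im):
    f=240/np.tan(np.radians(im["vfov"])/2); return f,im["cx"],im["cy"],im["k1"]
def pose(im,st=None):
    if "extrinsics" in im: return np.array(im["extrinsics"],float)
    T=np.eye(4); T[:3,:3]=R.from_euler('xyz',st["tool_rot"]).as_matrix(); T[:3,3]=st["eef_pos"]
    return T@np.array(im["T_tool_cam"],float)
def rays(im,T,px):
    f,cx,cy,k=K(im); d=(np.atleast_2d(px).astype(float)-[cx,cy])/f
    u=d.copy()
    for _ in range(20): u=d/(1+k*(u**2).sum(1,keepdims=True))
    v=np.c_[u[:,0],-u[:,1],-np.ones(len(u))]
    return T[:3,3],v@T[:3,:3].T
def plane(im,T,px,z):
    o,v=rays(im,T,px); return o+v*((z-o[2])/v[:,2])[:,None]
def proj(im,T,P):
    P=np.atleast_2d(P); c=(P-T[:3,3])@T[:3,:3]; u=np.c_[c[:,0],-c[:,1]]/(-c[:,2:3])
    f,cx,cy,k=K(im); return u*(1+k*(u**2).sum(1,keepdims=True))*f+[cx,cy]
def tri(o1,v1,o2,v2):
    A=np.c_[v1,-v2]; s=np.linalg.lstsq(A,o2-o1,rcond=None)[0]; return (o1+v1*s[0]+o2+v2*s[1])/2, np.linalg.norm(o1+v1*s[0]-o2-v2*s[1])
def snap(name,fn=None):
    st=read_state(); im=get_image(name); T=pose(im,st)
    if fn: cv2.imwrite("pics/"+fn+".png",im["img"][:,:,::-1])
    return im,T
E
python3 - <<'E'
from h import *
for n in ["scene","side","wrist"]:
    im,T=snap(n,n+"0"); np.savez("pics/"+n+"0.npz",img=im["img"],T=T); print(n,K(im),T.round(3).tolist())
s=read_state(); print(s)
E
```

```text
pics
scene (np.float64(603.7783790090828), 309.2696359201078, 236.68062283978438, -0.09944593303918355) [[-0.533, -0.681, 0.503, 1287.815], [0.846, -0.436, 0.306, 494.585], [0.011, 0.589, 0.808, 1217.84], [0.0, 0.0, 0.0, 1.0]]
side (np.float64(508.62388447225766), 317.98697576453986, 237.7944725865894, -0.03815383238118494) [[0.945, 0.201, -0.259, 314.877], [-0.327, 0.617, -0.716, -669.266], [0.016, 0.761, 0.648, 764.395], [0.0, 0.0, 0.0, 1.0]]
wrist (np.float64(388.2633114113816), 329.54866068403413, 240.62469387714714, -0.018008941463440235) [[1.0, -0.002, 0.001, 649.306], [0.002, 0.964, 0.265, 67.158], [-0.001, -0.265, 0.964, 372.5], [0.0, 0.0, 0.0, 1.0]]
{'clock': 0.15, 'qpos': array([-0.06578992,  0.62913277,  0.03845074,  1.51811308, -0.02696729,
        0.99633278, -0.0199645 ]), 'qd': array([ 8.39615775e-04, -3.74618091e-03,  3.82638239e-04, -4.82162393e-03,
       -4.06319488e-04,  7.77165423e-05, -5.04633701e-04]), 'tau': array([ 2.19518879e-03, -5.63800478e+01,  1.22790758e+00, -1.93650573e+01,
        1.11919764e-02,  7.40401709e-03, -1.44664841e-05]), 'eef_pos': array([6.49548049e+02, 1.61281951e-02, 2.44609038e+02]), 'tool_rot': array([-3.14012506e+00,  3.55028931e-05,  1.57083825e+00]), 'force': array([ 0.47443168, -0.13018927, -0.43789831]), 'torque': array([-0.00739094, -0.01830579, -0.01512997]), 'gripper_force': 0.0, 'width': 85.82604453061303}
```

View images.

View pics/scene0.png

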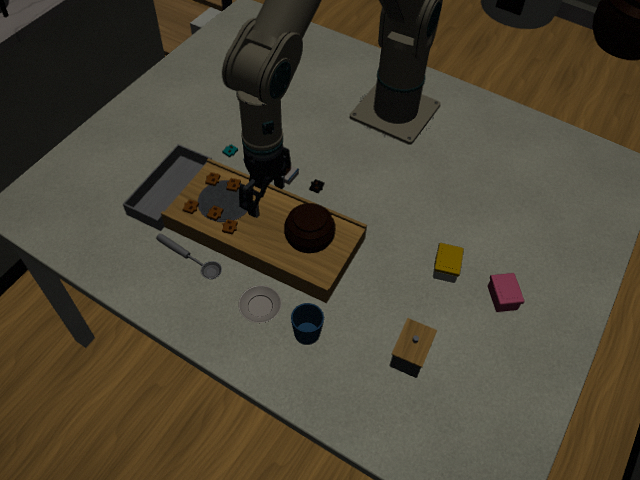

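View pics/side0.png

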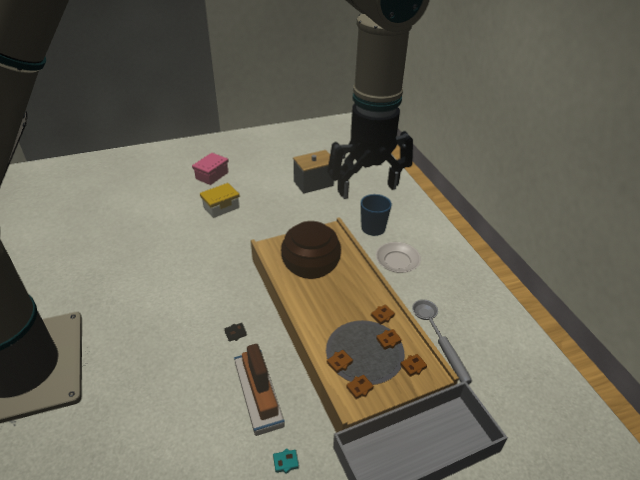

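View pics/wrist0.png

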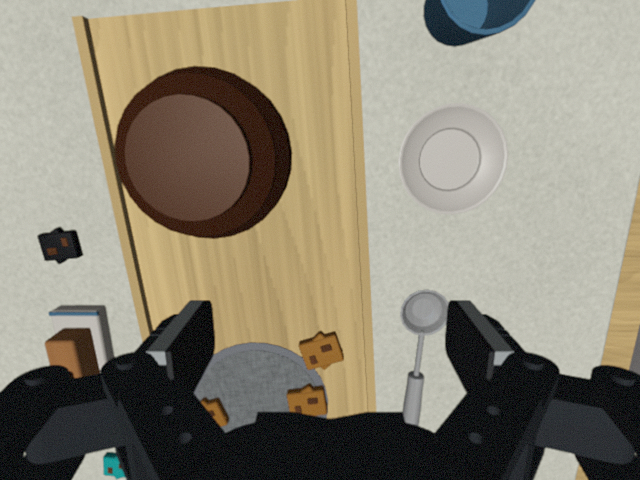

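Run:
```python
from h import *
import json
S={}
for n in ["scene","side"]:
    im=get_image(n); S[n]=(im,pose(im))
def p(n,pts,z):
    im,T=S[n]; print(n,z,plane(im,T,pts,z)[:,:2].round(0).tolist())
p("side",[(252,240),(340,220),(457,378),(343,421)],58)
p("scene",[(208,160),(163,222),(328,296),(366,232)],54)
p("side",[(235,355),(268,351),(283,426),(256,432)],18)
p("side",[(247,347),(262,345),(269,384),(258,392)],102)
p("side",[(295,154),(331,152),(333,163),(303,168)],76); p("scene",[(406,320),(436,330),(425,366),(392,355)],76)
for z in(46,62): p("side",[(201,195),(229,185),(239,197),(211,208)],z); p("scene",[(440,244),(464,248),(459,274),(434,265)],z)
for nm,a,b in [("tubtop",(451,258),(220,196)),("chesttop",(414,344),(313,159)),("pot top",(310,220),(311,236))]:
    r1=rays(*S["scene"],[a]);r2=rays(*S["side"],[b]); print(nm,tri(r1[0],r1[1][0],r2[0],r2[1][0]))
# masks
for n,z in (("scene",50),("side",50)):
    im,T=S[n]; hsv=cv2.cvtColor(im["img"],cv2.COLOR_RGB2HSV)
    m=cv2.inRange(hsv,(5,150,60),(15,255,230)); 
    k,l,st,c=cv2.connectedComponentsWithStats(m)
    for i in range(1,k):
        if st[i,4]>25: print(n,"chip?",c[i].round(),st[i,4],plane(im,T,[c[i]],58)[0,:2].round())
```

```text
side 58 [[461.0, 147.0], [664.0, 154.0], [697.0, -293.0], [493.0, -305.0]]
scene 54 [[497.0, -304.0], [719.0, -270.0], [680.0, 176.0], [479.0, 161.0]]
side 18 [[367.0, -103.0], [425.0, -113.0], [410.0, -262.0], [367.0, -258.0]]
side 102 [[383.0, -158.0], [407.0, -161.0], [398.0, -235.0], [379.0, -243.0]]
side 76 [[643.0, 425.0], [735.0, 407.0], [722.0, 355.0], [642.0, 356.0]]
scene 76 [[653.0, 354.0], [640.0, 419.0], [727.0, 435.0], [741.0, 366.0]]
side 46 [[386.0, 362.0], [459.0, 383.0], [471.0, 325.0], [400.0, 303.0]]
scene 46 [[408.0, 326.0], [388.0, 380.0], [462.0, 400.0], [471.0, 340.0]]
side 62 [[384.0, 339.0], [455.0, 359.0], [468.0, 303.0], [398.0, 281.0]]
scene 62 [[420.0, 328.0], [400.0, 382.0], [474.0, 401.0], [482.0, 342.0]]
tubtop (array([427.82232898, 362.80105005,  35.3001048 ]), np.float64(7.645696218227287))
chesttop (array([686.10554586, 394.99331167,  68.39652054]), np.float64(8.924248917596685))
pot top (array([562.25711507,  53.93832426, 117.65688199]), np.float64(0.8370694921055828))
scene chip? [213. 178.] 54 [ 543. -252.]
scene chip? [233. 184.] 64 [ 530. -196.]
scene chip? [187. 205.] 32 [ 647. -252.]
scene chip? [194. 204.] 28 [ 636. -239.]
scene chip? [215. 212.] 82 [ 629. -180.]
scene chip? [229. 225.] 80 [ 642. -125.]
side chip? [383. 314.] 233 [ 639. -128.]
side chip? [388. 338.] 261 [ 625. -183.]
side chip? [339. 360.] 298 [ 528. -199.]
side chip? [413. 364.] 292 [ 642. -246.]
side chip? [359. 386.] 344 [ 540. -256.]
side chip? [265. 399.] 276 [ 390. -231.]
```

{"op": "move_arm", "data": {"rows": "-0.9 -0.433 -0.183 0 0 0 -1;-0.9 -0.433 -0.183 0 0 0 -1;-0.9 -0.433 -0.183 0 0 0 -1;-0.9 -0.433 -0.183 0 0 0 -1;-0.9 -0.433 -0.183 0 0 0 -1;-0.9 -0.433 -0.183 0 0 0 -1;-0.9 -0.433 -0.183 0 0 0 -1;-0.9 -0.433 -0.183 0 0 0 -1;-0.9 -0.433 -0.183 0 0 0 -1;-0.9 -0.433 -0.183 0 0 0 -1;-0.9 -0.433 -0.183 0 0 0 -1;-0.9 -0.433 -0.183 0 0 0 -1"}}

```text
clock: 1.25
eef_pos: [521.1, -267.6, 299.8]
tool_rot: [-3.141, -0.002, 1.574]
force: [-0.3, 0.2, -1.0]
width: 85.1
gripper_force: 0.0
```

Run:
```python
from h import *
im,T=snap("wrist","w1"); s=read_state(); print(s["clock"],s["eef_pos"],s["tool_rot"])
import pickle; pickle.dump((im,T),open("w1.pkl","wb"))
```

```text
1.3 [ 521.04152661 -267.82073557  299.78911026] [-3.14136593e+00 -1.23552416e-03  1.57417344e+00]
```

View pics/w1.png

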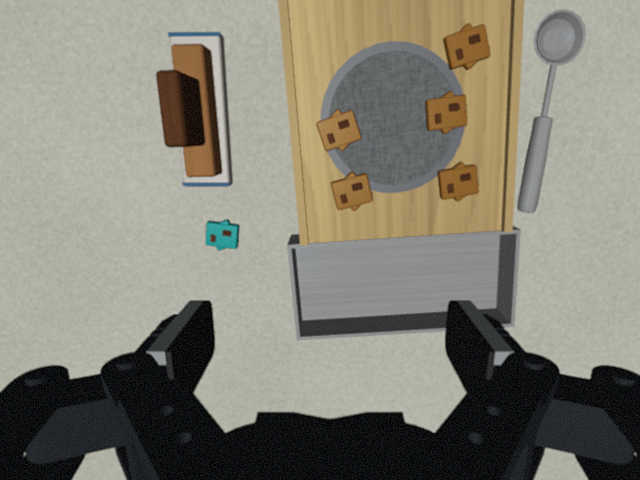

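Run:
```python
from h import *
import pickle
im,T=pickle.load(open("w1.pkl","rb")); hsv=cv2.cvtColor(im["img"],cv2.COLOR_RGB2HSV)
def show(n,px,z): 
    P=plane(im,T,px,z)[:,:2]; print(n,z,P.round(1).tolist(),P.mean(0).round(1)); return P
show("rest",[(168,33),(221,33),(231,184),(183,186)],18)
show("bar",[(172,44),(209,44),(220,175),(187,177)],48)
# fin top mask: dark brown
print(hsv[105,175],hsv[105,197],hsv[60,190],hsv[115,400],hsv[60,300],hsv[80,400])
m=cv2.inRange(hsv[:, :200],(0,80,20),(15,255,75)); k,l,st,c=cv2.connectedComponentsWithStats(m)
i=1+np.argmax(st[1:,4]); r=cv2.minAreaRect(np.argwhere(l==i)[:,::-1].astype(np.float32)); print("fin",c[i],st[i],r)
show("fin box",cv2.boxPoints(r),102)
show("fin top hand",[(158,72),(178,69),(186,146),(166,147)],102)
# mark: grey in the board region
sub=cv2.inRange(hsv,(0,0,60),(180,70,160)); sub[:, :300]=0; sub[:,490:]=0; sub[215:]=0
k,l,st,c=cv2.connectedComponentsWithStats(sub); i=1+np.argmax(st[1:,4])
ct=cv2.findContours((l==i).astype(np.uint8),cv2.RETR_EXTERNAL,cv2.CHAIN_APPROX_NONE)[0][0]
P=plane(im,T,cv2.convexHull(ct)[:,0],50)[:,:2]; print("mark",cv2.minEnclosingCircle(P.astype(np.float32)),cv2.fitEllipse(P.astype(np.float32)))
show("tray rim out",[(290,238),(518,229),(515,325),(299,339)],44)
show("board end",[(301,244),(503,234)],50)
show("lip L,R inner",[(288,0),(301,235)],58); show("lipR",[(522,0),(515,228)],58)
m=cv2.inRange(hsv,(5,130,90),(18,255,255)); m[:,:290]=0
m=cv2.morphologyEx(cv2.inRange(hsv,(8,150,100),(16,255,230)),cv2.MORPH_OPEN,np.ones((3,3)))
k,l,st,c=cv2.connectedComponentsWithStats(m)
for i in range(1,k):
    if st[i,4]>150: print("chip",c[i].round(),st[i].tolist(),plane(im,T,[c[i]],60)[0,:2].round())
# scraper fin height: side vs wrist
ims=get_image("side");Ts=pose(ims)
for a,b in [((158,72),(247,347)),((178,69),(262,345)),((172,109),(257,366))]:
    r1=rays(im,T,[a]);r2=rays(ims,Ts,[b]); print(tri(r1[0],r1[1][0],r2[0],r2[1][0]))
```

```text
rest 18 [[364.8, -106.4], [416.0, -106.5], [417.1, -251.3], [366.1, -253.6]] [ 391.  -179.4]
bar 48 [[379.0, -122.3], [412.3, -122.4], [414.5, -238.9], [382.2, -240.9]] [ 397.  -181.1]
[ 13 162  88] [18 44 29] [ 15 139 149] [ 75  10 104] [ 21  90 199] [ 75   5 107]
fin [184.53400868 106.92474674] [158  71  42  76 691] ((182.26498413085938, 107.48424530029297), (78.33690643310547, 38.44914245605469), 82.1998062133789)
fin box 102 [[386.2, -153.1], [416.4, -149.3], [420.3, -208.1], [388.6, -212.4]] [ 402.9 -180.7]
fin top hand 102 [[386.2, -153.6], [402.1, -151.4], [403.2, -210.0], [386.7, -210.8]] [ 394.6 -181.5]
mark ((579.69873046875, -187.08204650878906), 68.16889190673828) ((579.5938110351562, -187.13035583496094), (135.5037078857422, 135.927001953125), 4.163041591644287)
tray rim out 44 [[480.8, -302.9], [713.6, -292.2], [724.9, -400.3], [488.2, -418.1]] [ 601.9 -353.4]
board end 50 [[492.4, -307.6], [696.1, -296.1]] [ 594.2 -301.8]
lip L,R inner 58 [[484.8, -89.9], [493.1, -296.1]] [ 489. -193.]
lipR 58 [[684.3, -88.0], [703.5, -287.9]] [ 693.9 -188. ]
(array([ 383.5240646 , -152.65540651,   95.54638396]), np.float64(0.021984863869829105))
(array([ 404.24678631, -153.62729924,   97.11931284]), np.float64(9.169129978464529))
(array([ 389.41511442, -181.70914462,   82.22242095]), np.float64(5.743272940036686))
```

{"op": "move_arm", "data": {"rows": "0.295 -0.417 0.4 0 0 0 -1;0.295 -0.417 0.4 0 0 0 -1;0.295 -0.417 0.4 0 0 0 -1;0.295 -0.417 0.4 0 0 0 -1;0.295 -0.417 0.4 0 0 0 -1;0.295 -0.417 0.4 0 0 0 -1;0.295 -0.417 0.4 0 0 0 -1;0.295 -0.417 0.55 0 0 0 -1;0.295 -0.417 0.55 0 0 0 -1;0.295 -0.417 0.55 0 0 0 -1;0.295 -0.417 0.55 0 0 0 -1;0.295 -0.417 0.55 0 0 0 -1"}}

```text
clock: 2.35
eef_pos: [396.4, -182.0, 136.7]
tool_rot: [3.139, 0.001, 1.571]
force: [-0.4, -0.1, 0.6]
width: 85.3
gripper_force: 0.0
```

Run:
```python
from h import *
im,T=snap("wrist","w2"); s=read_state(); print(s["eef_pos"],s["tool_rot"])
side,_=snap("side","s2")
```

```text
[ 396.31715615 -182.02219276  136.86149932] [3.13830365e+00 1.24177585e-03 1.57064475e+00]
```

View pics/s2.png

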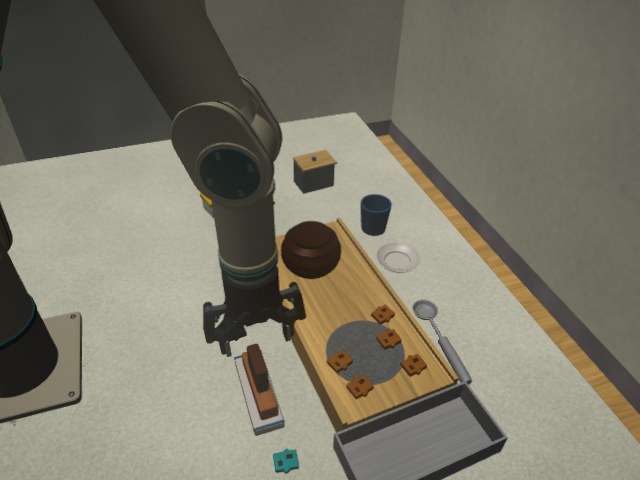

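{"op": "move_arm", "data": {"rows": "0 0 0.1 0 0 0 -1;0 0 0.16 0 0 0 -1;0 0 0.2 0 0 0 -1;0 0 0.22 0 0 0 -1;0 0 0.22 0 0 0 -1;0 0 0.22 0 0 0 1;0 0 0.22 0 0 0 1;0 0 0.22 0 0 0 1;0 0 0.22 0 0 0 1;0 0 0.22 0 0 0 1;0 0 0.22 0 0 0 1;0 0 0.22 0 0 0 1"}}

```text
clock: 3.45
eef_pos: [395.0, -181.6, 69.4]
tool_rot: [3.141, 0.0, 1.571]
force: [-0.6, -0.1, 4.4]
width: 19.0
gripper_force: 61.2
```

{"op": "move_arm", "data": {"rows": "0 0 0 0 0 0 1;0 0 0 0 0 0 1;0 0 0 0 0 0 1;0 0 0 0 0 0 1;0 0 0 0 0 0 1;0 0 0 0 0 0 1"}}

```text
clock: 3.95
eef_pos: [395.0, -181.5, 69.5]
tool_rot: [3.141, 0.0, 1.571]
force: [-0.6, 0.0, 6.0]
width: 19.3
gripper_force: 61.3
```

{"op": "move_arm", "data": {"rows": "0 0 -0.1 0 0 0 1;0 0 -0.2 0 0 0 1;0 0 -0.3 0 0 0 1;0 0 -0.4 0 0 0.03 1;0.05 0.1 -0.4 0 0 0.1 1;0.1 0.2 -0.4 0 0 0.18 1;0.15 0.3 -0.4 0 0 0.26 1;0.2 0.4 -0.4 0 0 0.34 1;0.25 0.5 -0.4 0 0 0.42 1;0.3 0.6 -0.4 0 0 0.5 1;0.335 0.7 -0.4 0 0 0.58 1;0.335 0.725 -0.4 0 0 0.66 1"}}

```text
clock: 4.95
eef_pos: [617.4, -75.8, 188.3]
tool_rot: [3.142, -0.004, 0.539]
force: [0.7, -0.1, -2.3]
width: 19.4
gripper_force: 60.4
```

Run:
```python
from h import *
s=read_state(); print(s["eef_pos"],s["tool_rot"],s["width"],s["qpos"].round(2))
```

```text
[617.42630042 -75.80486632 188.27278145] [ 3.14154388 -0.00434162  0.53932763] 19.354194317325064 [-0.13  0.68  0.35  1.67 -0.3   0.85 -0.69]
```

{"op": "move_arm", "data": {"rows": "0 0 0 0 0 0.08 1;0 0 0 0 0 0.16 1;0 0 0 0 0 0.24 1;0 0 0 0 0 0.305 1;0 0 0 0 0 0.305 1;0 0 0 0 0 0.305 1;0 0 0 0 0 0.305 1;0 0 0 0 0 0.305 1"}}

```text
clock: 5.62
eef_pos: [612.4, -80.9, 189.1]
tool_rot: [-3.141, 0.0, 0.061]
force: [0.9, 0.4, -1.1]
width: 19.4
gripper_force: 60.5
```

Run:
```python
from h import *
s=read_state(); print(s["eef_pos"],s["tool_rot"],s["width"],s["force"])
im,T=snap("scene","s3");snap("side","s3b")
a=cv2.imread("pics/s3.png")[120:330,100:420]; b=cv2.imread("pics/s3b.png")[180:480,180:540]
a=cv2.resize(a,(400,300));b=cv2.resize(b,(360,300));cv2.imwrite("pics/s3c.png",np.hstack([a,b]))
```

```text
[612.36449225 -80.90469291 189.06459944] [-3.14122454e+00  2.53196504e-04  6.13988028e-02] 19.44469275688886 [ 0.87342779  0.41617572 -1.12372744]
```

View pics/s3c.png

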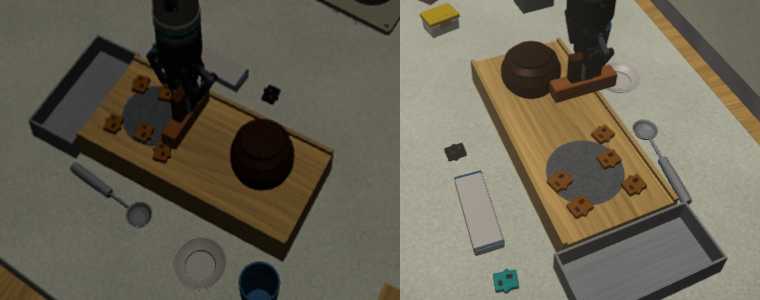

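{"op": "move_arm", "data": {"rows": "0 0 0.1 0 0 0 1;0 0 0.2 0 0 0 1;0 0 0.26 0 0 0 1;0 0 0.275 0 0 0 1;0 0 0.285 0 0 0 1;0 0 0.285 0 0 0 1;0 0 0.285 0 0 0 1"}}

```text
clock: 6.3
eef_pos: [613.5, -81.4, 105.0]
tool_rot: [3.141, -0.002, 0.06]
force: [0.4, 0.3, -1.8]
width: 19.2
gripper_force: 60.5
```

{"op": "move_arm", "data": {"rows": "0 0.01 0.008 0 0 0 1;0 0.04 0.008 0 0 0 1;0 0.07 0.008 0 0 0 1;0 0.1 0.008 0 0 0 1;0 0.13 0.008 0 0 0 1;0 0.16 0.008 0 0 0 1;0 0.19 0.008 0 0 0 1;0 0.22 0.008 0 0 0 1;0 0.25 0.008 0 0 0 1;0 0.28 0.008 0 0 0 1;0 0.31 0.008 0 0 0 1;0 0.34 0.008 0 0 0 1"}}

```text
clock: 7.3
eef_pos: [618.9, -182.7, 101.6]
tool_rot: [-3.14, -0.0, 0.06]
force: [-0.6, 3.9, 2.7]
width: 19.5
gripper_force: 61.2
```

{"op": "move_arm", "data": {"rows": "0 0.03 0 0 0 0 1;0 0.06 0 0 0 0 1;0 0.09 0 0 0 0 1;0 0.12 0 0 0 0 1;0 0.15 0 0 0 0 1;0 0.18 0 0 0 0 1;0 0.21 0 0 0 0 1;0 0.24 0 0 0 0 1;0 0.27 0 0 0 0 1;0 0.30 0 0 0 0 1;0 0.33 0 0 0 0 1;0 0.36 0 0 0 0 1"}}

```text
clock: 8.3
eef_pos: [625.2, -290.9, 101.6]
tool_rot: [-3.141, -0.0, 0.06]
force: [-1.0, 4.2, 4.6]
width: 19.3
gripper_force: 61.4
```

{"op": "move_arm", "data": {"rows": "0 0.03 0 0 0 0 1;0 0.05 0 0 0 0 1;0 0.05 0 0 0 0 1;0 0.05 0 0 0 0 1"}}

```text
clock: 8.63
eef_pos: [625.7, -308.4, 101.6]
tool_rot: [3.138, -0.001, 0.058]
force: [0.2, -2.3, 2.4]
width: 19.5
gripper_force: 61.1
```

Run:
```python
from h import *
snap("side","s4b"); b=cv2.imread("pics/s4b.png")[180:480,180:540]
im,T=snap("wrist","w4"); a=cv2.resize(cv2.imread("pics/w4.png"),(400,300));cv2.imwrite("pics/s4c.png",np.hstack([a,b]))
```

```text
(no output)
```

View pics/s4c.png

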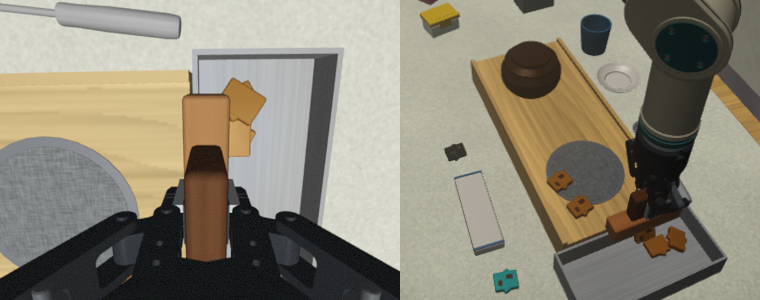

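{"op": "move_arm", "data": {"rows": "0 0 -0.1 0 0 0 1;0 0 -0.2 0 0 0 1;-0.05 -0.1 -0.2 0 0 0 1;-0.1 -0.2 -0.2 0 0 0 1;-0.15 -0.3 -0.2 0 0 0 1;-0.2 -0.4 -0.2 0 0 0 1;-0.2 -0.5 -0.2 0 0 0 1;-0.2 -0.55 -0.2 0 0 0 1;-0.2 -0.55 -0.15 0 0 0 1;-0.2 -0.55 -0.06 0 0 0 1;-0.2 -0.55 0 0 0 0 1;-0.2 -0.55 0 0 0 0 1"}}

```text
clock: 9.73
eef_pos: [555.3, -143.7, 99.8]
tool_rot: [-3.141, 0.002, 0.061]
force: [-0.8, 0.1, -1.1]
width: 19.3
gripper_force: 60.5
```

{"op": "move_arm", "data": {"rows": "0 0.01 0 0 0 0 1;0 0.03 0 0 0 0 1;0 0.06 0 0 0 0 1;0 0.09 0 0 0 0 1;0 0.12 0 0 0 0 1;0 0.15 0 0 0 0 1;0 0.18 0 0 0 0 1;0 0.21 0 0 0 0 1;0 0.24 0 0 0 0 1;0 0.27 0 0 0 0 1;0 0.30 0 0 0 0 1;0 0.33 0 0 0 0 1"}}

```text
clock: 10.73
eef_pos: [562.1, -244.1, 101.3]
tool_rot: [-3.141, 0.0, 0.06]
force: [-0.1, 0.0, -1.7]
width: 19.3
gripper_force: 60.5
```

{"op": "move_arm", "data": {"rows": "0 0.03 0 0 0 0 1;0 0.06 0 0 0 0 1;0 0.09 0 0 0 0 1;0 0.12 0 0 0 0 1;0 0.15 0 0 0 0 1;0 0.18 0 0 0 0 1;0 0.21 0 0 0 0 1;0 0.23 0 0 0 0 1;0 0.23 0 0 0 0 1;0 0.23 0 0 0 0 1;0 0.23 0 0 0 0 1"}}

```text
clock: 11.65
eef_pos: [566.2, -311.4, 101.2]
tool_rot: [-3.141, 0.0, 0.06]
force: [-0.0, 0.1, -1.6]
width: 19.3
gripper_force: 60.5
```

Run:
```python
from h import *
snap("side","s5b"); b=cv2.imread("pics/s5b.png")[180:480,180:540]
im,T=snap("wrist","w5"); a=cv2.resize(cv2.imread("pics/w5.png"),(400,300));cv2.imwrite("pics/s5c.png",np.hstack([a,b]))
```

```text
(no output)
```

View pics/s5c.png

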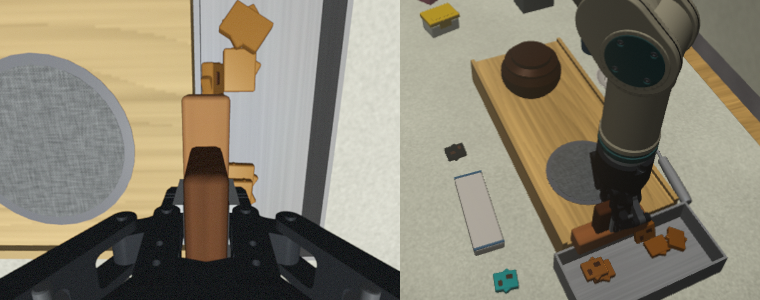

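{"op": "move_arm", "data": {"rows": "0 0 -0.13 0 0 0 1;0 0 -0.26 0 0 0 1;0 0 -0.39 0 0 0 1;0 0 -0.5 0 0 -0.05 1;-0.1 0 -0.5 0 0 -0.12 1;-0.2 -0.02 -0.5 0 0 -0.2 1;-0.3 -0.04 -0.5 0 0 -0.28 1;-0.3 -0.06 -0.5 0 0 -0.36 1;-0.3 -0.08 -0.5 0 0 -0.44 1;-0.3 -0.1 -0.5 0 0 -0.52 1;-0.3 -0.1 -0.5 0 0 -0.6 1;-0.3 -0.1 -0.5 0 0 -0.68 1"}}

```text
clock: 12.75
eef_pos: [474.6, -286.4, 251.5]
tool_rot: [-3.142, -0.0, 1.131]
force: [-0.8, 0.7, -3.1]
width: 19.2
gripper_force: 60.5
```

Run:
```python
from h import *
s=read_state(); print(s["eef_pos"],s["tool_rot"],s["width"])
snap("scene","s6a");snap("side","s6b"); im,T=snap("wrist","w6")
a=cv2.resize(cv2.imread("pics/s6a.png")[130:250,100:300],None,fx=2,fy=2); b=cv2.resize(cv2.imread("pics/s6b.png")[360:480,320:520],None,fx=2,fy=2)
c=cv2.resize(cv2.imread("pics/w6.png"),(400,300)); o=np.zeros((540,800,3),np.uint8);o[:240,:400]=a;o[:240,400:]=b;o[240:,:400]=c;cv2.imwrite("pics/s6c.png",o)
```

```text
[ 474.60808634 -286.42880456  251.53392187] [-3.14154513e+00 -4.68754307e-04  1.13077723e+00] 19.19234280044038
```

View pics/s6c.png

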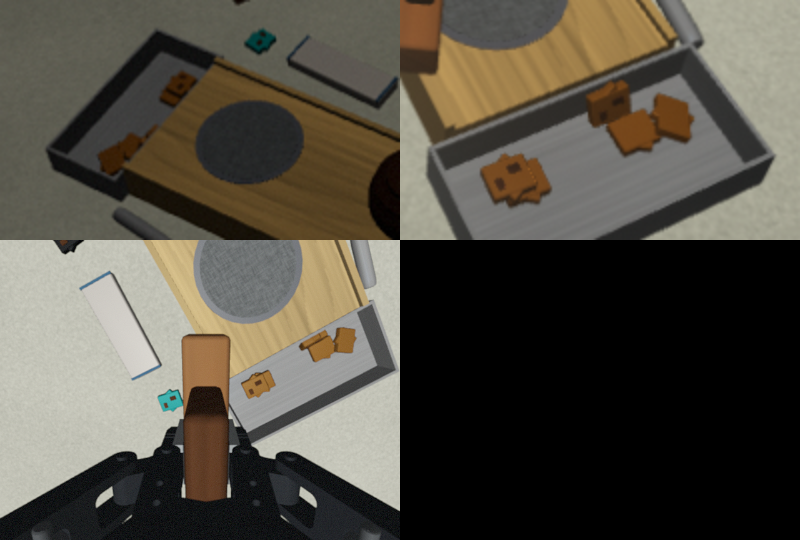

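{"op": "move_arm", "data": {"rows": "0.05 -0.1 0 0 0 -0.07 1;0.1 -0.2 0 0 0 -0.14 1;0.15 -0.3 0.1 0 0 -0.21 1;0.203 -0.389 0.2 0 0 -0.28 1;0.203 -0.389 0.2 0 0 -0.28 1;0.203 -0.389 0.2 0 0 -0.28 1;0.203 -0.389 0.2 0 0 -0.28 1;0.203 -0.389 0.2 0 0 -0.28 1;0.203 -0.389 0.2 0 0 -0.28 1;0.203 -0.389 0.2 0 0 -0.28 1"}}

```text
clock: 13.73
eef_pos: [396.8, -183.1, 191.9]
tool_rot: [3.14, 0.001, 1.561]
force: [-0.6, 0.0, -1.3]
width: 19.1
gripper_force: 60.5
```

Run:
```python
from h import *
s=read_state(); p=s["eef_pos"];y=s["tool_rot"][2]; print(p,s["tool_rot"],s["width"])
d=np.array([395,-181.5,71])-p; a=R.from_euler('xyz',s["tool_rot"]).as_matrix().T@d/300; print(a.round(3), (1.571-y)/1.571)
```

```text
[ 396.82901747 -183.13170352  191.91555601] [3.13964445e+00 1.04157921e-03 1.56113649e+00] 19.14796118672816
[ 0.006 -0.007  0.403] 0.0062784933715074745
```

{"op": "move_arm", "data": {"rows": "0.005 -0.006 0.1 0 0 -0.005 1;0.005 -0.006 0.2 0 0 -0.005 1;0.005 -0.006 0.3 0 0 -0.005 1;0.005 -0.006 0.36 0 0 -0.005 1;0.005 -0.006 0.39 0 0 -0.005 1;0.005 -0.006 0.4 0 0 -0.005 1;0.005 -0.006 0.403 0 0 -0.005 1;0.005 -0.006 0.405 0 0 -0.005 1;0.005 -0.006 0.405 0 0 -0.005 1"}}

```text
clock: 14.48
eef_pos: [394.8, -181.1, 70.8]
tool_rot: [3.14, 0.001, 1.571]
force: [0.4, 0.1, -2.3]
width: 19.0
gripper_force: 60.5
```

Lower the last millimetre or so, then release, retreat up and go to the overview of the tray.

{"op": "move_arm", "data": {"rows": "0 0 0.004 0 0 0 1;0 0 0.004 0 0 0 1;0 0 0.004 0 0 0 0.3;0 0 0.004 0 0 0 -0.5;0 0 0.004 0 0 0 -1;0 0 0.004 0 0 0 -1;0 0 0.004 0 0 0 -1;0 0 0.004 0 0 0 -1;0 0 0.004 0 0 0 -1;0 0 -0.05 0 0 0 -1;0 0 -0.12 0 0 0 -1;0 0 -0.2 0 0 0 -1"}}

```text
clock: 15.48
eef_pos: [393.1, -180.2, 129.8]
tool_rot: [-3.139, -0.001, 1.571]
force: [-0.2, -0.5, -0.2]
width: 85.0
gripper_force: 0.0
```

{"op": "move_arm", "data": {"rows": "0 0 -0.13 0 0 0 -1;0 0 -0.26 0 0 0 -1;0 0 -0.39 0 0 0 -1;-0.1 0.05 -0.5 0 0 0 -1;-0.2 0.15 -0.55 0 0 0 -1;-0.3 0.3 -0.55 0 0 0 -1;-0.33 0.4 -0.55 0 0 0 -1;-0.33 0.5 -0.55 0 0 0 -1;-0.33 0.5 -0.55 0 0 0 -1;-0.33 0.5 -0.55 0 0 0 -1;-0.33 0.5 -0.55 0 0 0 -1;-0.33 0.5 -0.55 0 0 0 -1"}}

```text
clock: 16.48
eef_pos: [542.5, -279.5, 294.7]
tool_rot: [-3.14, -0.0, 1.57]
force: [-0.4, 0.3, 0.3]
width: 85.7
gripper_force: 0.0
```

Run:
```python
from h import *
im,T=snap("wrist","w7"); s=read_state(); print(s["eef_pos"],s["width"])
import pickle; pickle.dump((im,T),open("w7.pkl","wb"))
ims,Ts=snap("side","s7"); pickle.dump((ims,Ts),open("s7.pkl","wb"))
a=im["img"][:330,:,::-1]; b=cv2.resize(ims["img"][370:450,330:520,::-1],None,fx=3.2,fy=3.2); o=np.zeros((600,640,3),np.uint8); o[:330]=a; o[330:330+256,:608]=b; cv2.imwrite("pics/c7.png",o)
```

```text
[ 542.57246036 -279.54583338  294.97967865] 85.558388438268
```

View pics/c7.png

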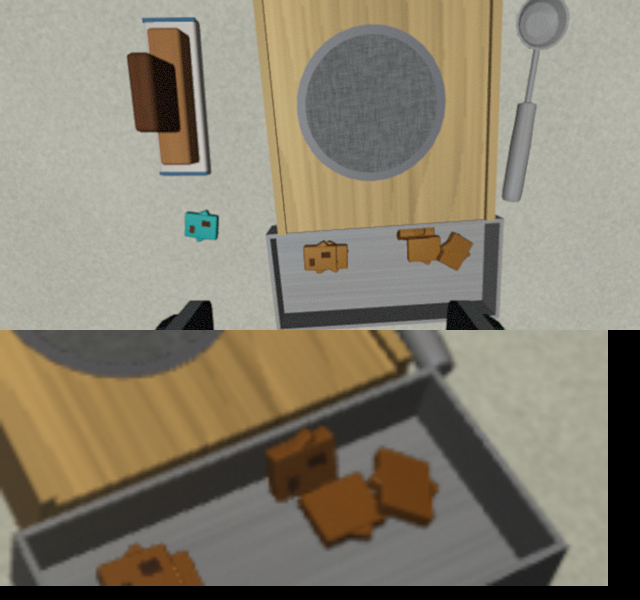

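{"op": "move_arm", "data": {"rows": "0.13 0.02 -0.02 0 0 0 -1;0.26 0.04 -0.02 0 0 0 -1;0.39 0.06 -0.02 0 0 0 -1;0.52 0.067 -0.02 0 0 0 -1;0.65 0.067 -0.02 0 0 0 -1;0.78 0.067 -0.02 0 0 0 -1;0.865 0.067 -0.02 0 0 0 -1;0.865 0.067 -0.02 0 0 0 -1;0.865 0.067 -0.02 0 0 0 -1;0.865 0.067 -0.02 0 0 0 -1;0.865 0.067 -0.02 0 0 0 -1;0.865 0.067 -0.02 0 0 0 -1"}}

```text
clock: 17.58
eef_pos: [563.9, -22.1, 300.9]
tool_rot: [3.142, 0.001, 1.568]
force: [-0.6, 0.7, -0.1]
width: 85.7
gripper_force: 0.0
```

```bash
cat > pot.py <<'E'
from h import *
def lid(im,T,z=130):
    hsv=cv2.cvtColor(im["img"],cv2.COLOR_RGB2HSV)
    # whole pot: reddish dark brown
    m=cv2.inRange(hsv,(0,60,20),(12,255,140))
    m=cv2.morphologyEx(m,cv2.MORPH_OPEN,np.ones((5,5)))
    k,l,st,c=cv2.connectedComponentsWithStats(m); i=1+np.argmax(st[1:,4])
    b=(l==i); v=hsv[:,:,2].astype(np.uint8)
    t,_=cv2.threshold(v[b].reshape(-1,1),0,255,cv2.THRESH_OTSU)
    mm=cv2.morphologyEx((b&(v>t)).astype(np.uint8),cv2.MORPH_OPEN,np.ones((5,5)))
    k,l,st,c=cv2.connectedComponentsWithStats(mm); i=1+np.argmax(st[1:,4])
    ct=cv2.findContours((l==i).astype(np.uint8),cv2.RETR_EXTERNAL,cv2.CHAIN_APPROX_NONE)[0][0]
    h=cv2.convexHull(ct)[:,0]; P=plane(im,T,h,z)[:,:2].astype(np.float32)
    e=cv2.fitEllipse(P); 
    hp=cv2.fitEllipse(h)
    return e,hp
E
python3 - <<'E'
from pot import *
im,T=snap("wrist","w8"); print(read_state()["eef_pos"]); e,h=lid(im,T); print(e,h)
im0=dict(im); z=np.load("pics/wrist0.npz"); im0["img"]=z["img"]; e0,h0=lid(im0,z["T"]); print(e0,h0)
r1=rays(im,T,[h[0]]);r2=rays(im0,z["T"],[h0[0]]); print(tri(r1[0],r1[1][0],r2[0],r2[1][0]))
E
```

```text
[563.91587845 -21.8268402  300.86325902]Traceback (most recent call last):
  File "<stdin>", line 2, in <module>
  File "pot.py", line 11, in lid
    k,l,st,c=cv2.connectedComponentsWithStats(mm); i=1+np.argmax(st[1:,4])
                                                       ~~~~~~~~~^^^^^^^^^^
    return _wrapfunc(a, 'argmax', axis=axis, out=out, **kwds)
    return bound(*args, **kwds)
ValueError: attempt to get argmax of an empty sequence
```

Run:
```python
from h import *
im=cv2.imread("pics/w8.png"); h=cv2.cvtColor(im,cv2.COLOR_BGR2HSV)
print(h[40:240:10,320].tolist()); print(h[110,200:460:10].tolist())
```

```text
[[21, 99, 190], [9, 121, 42], [11, 170, 48], [11, 94, 95], [7, 92, 94], [9, 99, 98], [13, 100, 97], [7, 84, 100], [12, 93, 101], [11, 93, 101], [11, 88, 99], [11, 104, 91], [10, 103, 92], [10, 101, 93], [15, 209, 50], [8, 146, 54], [21, 96, 185], [20, 100, 183], [20, 101, 180], [20, 97, 177]]
[[30, 17, 181], [30, 15, 184], [23, 30, 177], [18, 112, 105], [20, 92, 192], [21, 93, 189], [6, 132, 56], [12, 213, 55], [11, 100, 105], [11, 89, 103], [12, 101, 101], [12, 100, 99], [7, 84, 100], [11, 103, 94], [11, 110, 95], [9, 103, 87], [13, 132, 83], [9, 123, 79], [10, 170, 48], [14, 201, 52], [20, 97, 189], [21, 100, 174], [20, 96, 175], [20, 97, 189], [21, 107, 157], [18, 98, 175]]
```

View pics/w8.png

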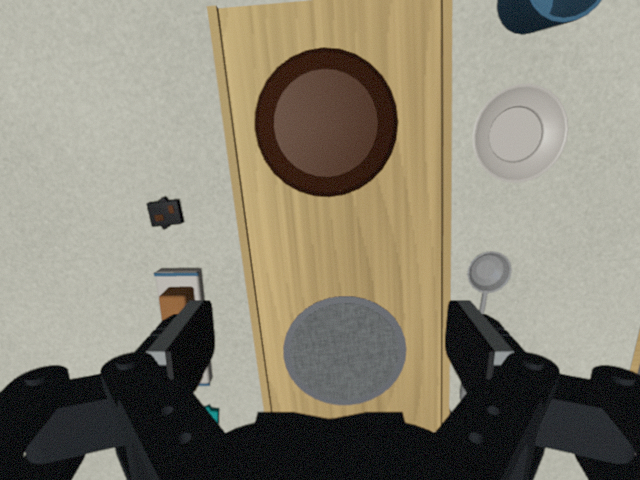

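```bash
cat > pot.py <<'E'
from h import *
def lid(im,T,z=130):
    hsv=cv2.cvtColor(cv2.medianBlur(im["img"],7),cv2.COLOR_RGB2HSV)
    m=cv2.inRange(hsv,(2,60,68),(16,170,135)); m=cv2.morphologyEx(m,cv2.MORPH_OPEN,np.ones((9,9)))
    k,l,st,c=cv2.connectedComponentsWithStats(m); i=1+np.argmax(st[1:,4])
    ct=cv2.findContours((l==i).astype(np.uint8),cv2.RETR_EXTERNAL,cv2.CHAIN_APPROX_NONE)[0][0]
    h=cv2.convexHull(ct)[:,0]; P=plane(im,T,h,z)[:,:2].astype(np.float32)
    return cv2.fitEllipse(P),cv2.fitEllipse(h),st[i].tolist()
E
python3 - <<'E'
from pot import *
im,T=snap("wrist"); e,h,q=lid(im,T); print(e,h,q)
im0=dict(im); z=np.load("pics/wrist0.npz"); im0["img"]=z["img"]; e0,h0,q=lid(im0,z["T"]); print(e0,h0,q)
r1=rays(im,T,[h[0]]);r2=rays(im0,z["T"],[h0[0]]); print(tri(r1[0],r1[1][0],r2[0],r2[1][0]))
hsv=cv2.cvtColor(im["img"],cv2.COLOR_RGB2HSV); m=cv2.inRange(hsv,(0,0,60),(180,60,160)); m[:285]=0;m[415:]=0;m[:,:275]=0;m[:,415:]=0
m=cv2.morphologyEx(m,cv2.MORPH_OPEN,np.ones((7,7)))
ct=max(cv2.findContours(m,cv2.RETR_EXTERNAL,cv2.CHAIN_APPROX_NONE)[0],key=len); print("mark",cv2.fitEllipse(plane(im,T,cv2.convexHull(ct)[:,0],50)[:,:2].astype(np.float32)))
E
```

```text
((560.5109252929688, 51.98927307128906), (76.5188980102539, 76.6698226928711), 134.25674438476562) ((324.9350891113281, 122.83890533447266), (103.69629669189453, 107.93146514892578), 179.19662475585938) [274, 70, 103, 107, 8797]
((561.0489501953125, 51.89739990234375), (76.64783477783203, 76.84961700439453), 102.42639923095703) ((186.3434295654297, 157.21278381347656), (120.04302978515625, 131.64927673339844), 140.28952026367188) [125, 94, 124, 127, 12430]
(array([560.49088922,  53.32633116, 128.09752516]), np.float64(0.030447290439791684))
mark ((579.88232421875, -187.30296325683594), (135.17835998535156, 135.43020629882812), 168.31002807617188)
```

{"op": "move_arm", "data": {"rows": "0.13 -0.01 0 0 0 -0.02 -0.2;0.26 -0.02 0 0 0 -0.04 -0.2;0.39 -0.03 0 0 0 -0.0525 -0.2;0.52 -0.037 0 0 0 -0.0525 -0.2;0.563 -0.037 0 0 0 -0.0525 -0.2;0.563 -0.037 0.05 0 0 -0.0525 -0.2;0.563 -0.037 0.17 0 0 -0.0525 -0.2;0.563 -0.037 0.3 0 0 -0.0525 -0.2;0.563 -0.037 0.42 0 0 -0.0525 -0.2;0.563 -0.037 0.5 0 0 -0.0525 -0.2;0.563 -0.037 0.5 0 0 -0.0525 -0.2;0.563 -0.037 0.5 0 0 -0.0525 -0.2"}}

```text
clock: 18.68
eef_pos: [552.6, 147.9, 150.1]
tool_rot: [-3.139, 0.001, 1.652]
force: [0.2, 0.1, 1.5]
width: 51.1
gripper_force: 0.0
```

Run:
```python
from pot import *
s=read_state(); p=s["eef_pos"]; print(p,s["tool_rot"],s["width"])
ims,Ts=snap("side","s9")
M=R.from_euler('xyz',s["tool_rot"]).as_matrix()
for t in ([553.1,146.7,82],[579.8-.0797*66,-187.2+.9968*66,82]): print((M.T@(np.array(t)-p)/300).round(3))
z=np.load("pics/side0.npz"); print(np.abs(ims["img"][225:280,275:345].astype(int)-z["img"][225:280,275:345]).mean())
```

```text
[552.62442638 147.89614251 150.07218286] [-3.13917328e+00  7.48929465e-04  1.65222228e+00] 51.11774882817935
[-0.004  0.002  0.227]
[-0.9    0.     0.228]
1.5653679653679653
```

{"op": "move_arm", "data": {"rows": "0 0 0.1 0 0 0 -0.2;0 0 0.2 0 0 0 -0.2;0 0 0.227 0 0 0 -0.2;0 0 0.227 0 0 0 -0.2;-0.03 0 0.227 0 0 0 -0.2;-0.06 0 0.227 0 0 0 -0.2;-0.08 0 0.227 0 0 0 -0.2;-0.1 0 0.227 0 0 0 -0.2;-0.12 0 0.227 0 0 0 -0.2;-0.14 0 0.227 0 0 0 -0.2;-0.17 0 0.227 0 0 0 -0.2;-0.2 0 0.227 0 0 0 -0.2"}}

```text
clock: 19.73
eef_pos: [558.9, 92.4, 84.0]
tool_rot: [3.138, -0.005, 1.656]
force: [-0.0, 7.1, 3.2]
width: 50.8
gripper_force: 3.5
```

{"op": "move_arm", "data": {"rows": "-0.03 0 0 0 0 0 -0.2;-0.06 0 0 0 0 0 -0.2;-0.09 0 0 0 0 0 -0.2;-0.12 0 0 0 0 0 -0.2;-0.15 0 0 0 0 0 -0.2;-0.18 0 0 0 0 0 -0.2;-0.21 0 0 0 0 0 -0.2;-0.24 0 0 0 0 0 -0.2;-0.27 0 0 0 0 0 -0.2;-0.3 0 0 0 0 0 -0.2;-0.33 0 0 0 0 0 -0.2;-0.36 0 0 0 0 0 -0.2"}}

```text
clock: 20.73
eef_pos: [567.8, -15.4, 84.0]
tool_rot: [3.139, -0.004, 1.656]
force: [-1.3, 8.9, 5.4]
width: 51.6
gripper_force: 3.9
```

{"op": "move_arm", "data": {"rows": "-0.03 0 0 0 0 0 -0.2;-0.06 0 0 0 0 0 -0.2;-0.09 0 0 0 0 0 -0.2;-0.12 0 0 0 0 0 -0.2;-0.15 0 0 0 0 0 -0.2;-0.18 0 0 0 0 0 -0.2;-0.21 0 0 0 0 0 -0.2;-0.23 0 0 0 0 0 -0.2;-0.25 0 0 0 0 0 -0.2;-0.265 0 0 0 0 0 -0.2;-0.275 0 0 0 0 0 -0.2;-0.28 0 0 0 0 0 -0.2"}}

```text
clock: 21.73
eef_pos: [574.6, -99.2, 84.0]
tool_rot: [3.139, -0.004, 1.655]
force: [-0.5, 8.6, 6.0]
width: 51.2
gripper_force: 4.4
```

Run:
```python
from pot import *
im,T=snap("wrist","w10"); s=read_state(); print(s["eef_pos"],s["width"],s["force"])
snap("side","s10")
a=cv2.resize(cv2.imread("pics/w10.png"),(400,300)); b=cv2.imread("pics/s10.png")[180:480,180:540]; cv2.imwrite("pics/c10.png",np.hstack([a,b]))
```

```text
[574.64594221 -99.36440589  83.97149347] 51.35073203313877 [-0.42107565  8.05851781  6.42764372]
```

View pics/c10.png

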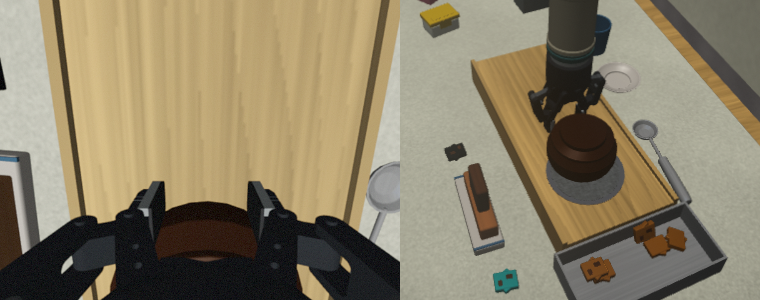

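{"op": "move_arm", "data": {"rows": "-0.02 0 0 0 0 0 -0.2;-0.04 0 0 0 0 0 -0.2;-0.055 0 0 0 0 0 -0.2;-0.065 0 0 0 0 0 -0.2;-0.068 0 0 0 0 0 -0.2;-0.068 0 0 0 0 0 -0.2;-0.068 0 0 0 0 0 -0.2;-0.05 0 0 0 0 0 -0.2;-0.02 0 0 0 0 0 -0.2;0.05 0 0 0 0 0 -0.2;0.1 0 0 0 0 0 -0.2;0.1 0 0 0 0 0 -0.2"}}

```text
clock: 22.83
eef_pos: [570.9, -68.1, 82.8]
tool_rot: [-3.141, -0.003, 1.658]
force: [0.3, 1.5, 0.4]
width: 51.4
gripper_force: 0.0
```

{"op": "move_arm", "data": {"rows": "0 0 -0.1 0 0 0 -1;0 0 -0.2 0 0 0 -1;0 0 -0.3 0 0 0 -1;0 0 -0.4 0 0 0 -1;-0.1 0 -0.5 0 0 0 -1;-0.2 0 -0.6 0 0 0 -1;-0.3 0 -0.7 0 0 0 -1;-0.4 0 -0.72 0 0 0 -1;-0.5 0 -0.72 0 0 0 -1;-0.6 0 -0.72 0 0 0 -1;-0.68 0 -0.72 0 0 0 -1;-0.68 0 -0.72 0 0 0 -1"}}

```text
clock: 23.83
eef_pos: [585.9, -284.6, 298.2]
tool_rot: [-3.14, 0.006, 1.644]
force: [-0.1, -1.7, 0.8]
width: 85.9
gripper_force: 0.0
```

{"op": "move_arm", "data": {"rows": "0 0 0 0 0 0 -1;0 0 0 0 0 0 -1;0 0 0 0 0 0 -1"}}

```text
clock: 24.08
eef_pos: [588.1, -274.3, 298.7]
tool_rot: [-3.141, -0.001, 1.655]
force: [1.1, -0.1, 0.2]
width: 85.4
gripper_force: 0.0
```

Run:
```python
from pot import *
im,T=snap("wrist","w11"); s=read_state(); print(s["eef_pos"],s["tool_rot"],s["width"])
print(lid(im,T))
```

```text
[ 588.19420526 -274.27198434  298.77686305] [-3.14158367e+00 -7.48399768e-04  1.65527859e+00] 85.30228254523556
(((581.21044921875, -184.1615753173828), (76.50245666503906, 76.64793395996094), 118.68255615234375), ((330.87872314453125, 99.2127685546875), (106.01243591308594, 111.71385192871094), 1.2247463464736938), [279, 44, 105, 111, 9308])
```

{"op": "move_arm", "data": {"rows": "0.13 0.01 0 0 0 0 -1;0.26 0.01 0 0 0 0 -1;0.39 0.02 0 0 0 0 -1;0.52 0.03 0 0 0 0 -1;0.65 0.03 0 0 0 0 -1;0.78 0.03 0 0 0 0 -1;0.91 0.03 0 0 0 0 -1;0.94 0.03 0 0 0 0 -1;0.94 0.03 0 0 0 0 -1"}}

```text
clock: 24.88
eef_pos: [573.1, 12.2, 299.2]
tool_rot: [3.141, -0.003, 1.663]
force: [-0.2, -1.0, -0.8]
width: 85.2
gripper_force: 0.0
```

{"op": "move_arm", "data": {"rows": "0.13 0.01 0 0 0 0.05 -1;0.26 0.01 0 0 0 0.05 -1;0.39 0.02 0 0 0 0.05 -1;0.52 0.03 0 0 0 0.05 -1;0.65 0.03 0 0 0 0.05 -1;0.78 0.03 0 0 0 0.05 -1;0.91 0.03 0 0 0 0.05 -1;0.94 0.03 0 0 0 0.05 -1;0.94 0.03 0 0 0 0.05 -1;0.94 0.03 0 0 0 0.05 -1;0.94 0.03 0 0 0 0.05 -1;0.94 0.03 0 0 0 0.05 -1"}}

```text
clock: 25.88
eef_pos: [560.5, 285.0, 298.8]
tool_rot: [3.141, 0.002, 1.571]
force: [-0.3, 0.6, 0.6]
width: 85.4
gripper_force: 0.0
```

Run:
```python
from h import *
import pickle
im,T=snap("wrist","w12"); s=read_state(); print(s["eef_pos"],s["tool_rot"]); pickle.dump((im,T),open("w12.pkl","wb"))
```

```text
[560.3993316  285.35698916 298.8783295 ] [3.14104867e+00 1.10579812e-03 1.57142675e+00]
```

View pics/w12.png

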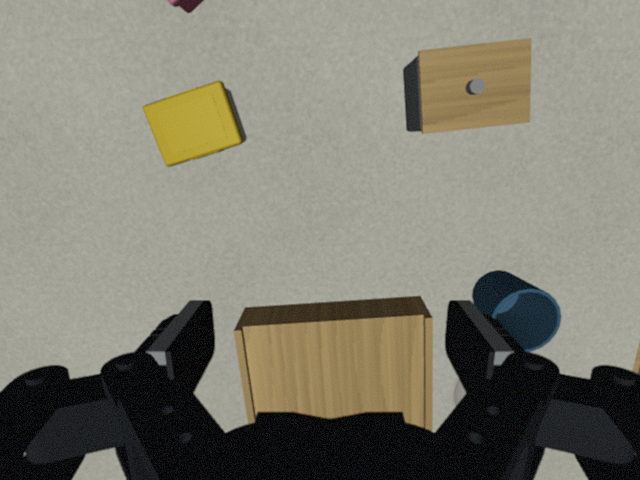

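```bash
cat > tub.py <<'E'
from h import *
def rect(im,T,lo,hi,z,roi):
    x0,x1,y0,y1=roi; hsv=cv2.cvtColor(im["img"],cv2.COLOR_RGB2HSV); m=cv2.inRange(hsv,lo,hi); k=np.zeros_like(m);k[y0:y1,x0:x1]=1; m=m*k
    m=cv2.morphologyEx(cv2.morphologyEx(m,cv2.MORPH_CLOSE,np.ones((9,9))),cv2.MORPH_OPEN,np.ones((5,5)))
    ct=max(cv2.findContours(m,cv2.RETR_EXTERNAL,cv2.CHAIN_APPROX_NONE)[0],key=cv2.contourArea)
    h=cv2.convexHull(ct)[:,0]; P=plane(im,T,h,z)[:,:2].astype(np.float32)
    (c,wh,a)=cv2.minAreaRect(P)
    if wh[0]<wh[1]: a-=90
    a=(a+90)%180-90
    M=cv2.moments(ct); return np.round(c,1),np.round(sorted(wh),1),round(a,2),(M["m10"]/M["m00"],M["m01"]/M["m00"])
Y=((20,150,100),(35,255,255))
W=((10,50,90),(24,200,255))
E
python3 - <<'E'
from tub import *
import pickle
im,T=pickle.load(open("w12.pkl","rb"))
for z in (46,62): t=rect(im,T,*Y,z,(0,330,30,220)); print(z,t)
c=rect(im,T,*W,76,(380,560,20,180)); print(c)
P=plane(im,T,[(419,52),(530,39),(530,122),(421,132)],76)[:,:2]; print(P.round(1).tolist(),P.mean(0))
for n,roi in (("side",(190,245,175,220)),("scene",(420,475,235,285))):
    i2=get_image(n);T2=pose(i2); t2=rect(i2,T2,*Y,46,roi); print(n,t2)
    r1=rays(im,T,[t[3]]);r2=rays(i2,T2,[t2[3]]); print(tri(r1[0],r1[1][0],r2[0],r2[1][0]))
E
```

```text
46 (array([431.3, 360.4]), array([59.1, 77.9]), 16.8, (192.7622929606625, 123.45593944099379))
62 (array([436.7, 360.1]), array([56.6, 74.7]), 16.8, (192.7622929606625, 123.45593944099379))
(array([683.8, 391.2]), array([67.8, 94.3]), 6.5, (475.13611202155937, 85.32717870279325))
[[634.5, 418.1], [726.0, 428.8], [734.7, 362.8], [640.1, 353.9]] [683.84177761 390.89038869]
side (array([427.1, 354.1]), array([58.6, 76.3]), 16.34, (218.46157112526538, 193.65180467091295))
(array([428.65983921, 361.83880904,  40.09055814]), np.float64(1.8018090364159067))
scene (array([432.6, 361.3]), array([55.5, 75.5]), 15.93, (449.1151079136691, 257.8678057553957))
(array([430.2054025 , 361.24792817,  41.68942754]), np.float64(0.5575824065056979))
```

{"op": "move_arm", "data": {"rows": "0.06 -0.1 0.05 0 0 0.08 -1;0.12 -0.2 0.1 0 0 0.16 -1;0.18 -0.3 0.15 0 0 0.24 -1;0.24 -0.4 0.2 0 0 0.32 -1;0.241 -0.465 0.25 0 0 0.4 -1;0.241 -0.465 0.3 0 0 0.48 -1;0.241 -0.465 0.35 0 0 0.56 -1;0.241 -0.465 0.4 0 0 0.64 -1;0.241 -0.465 0.45 0 0 0.72 -1;0.241 -0.465 0.5 0 0 0.79 -1;0.241 -0.465 0.55 0 0 0.813 -1;0.241 -0.465 0.56 0 0 0.813 -1"}}

```text
clock: 27.03
eef_pos: [418.9, 358.3, 128.8]
tool_rot: [3.14, 0.003, 0.296]
force: [-0.8, 0.2, 0.4]
width: 85.6
gripper_force: 0.0
```

{"op": "move_arm", "data": {"rows": "0 0 0 0 0 0 -1;0 0 0 0 0 0 -1;0 0 0 0 0 0 -1"}}

```text
clock: 27.28
eef_pos: [420.5, 359.8, 131.7]
tool_rot: [-3.141, -0.002, 0.298]
force: [0.4, -0.1, -0.5]
width: 85.4
gripper_force: 0.0
```

Run:
```python
from tub import *
im,T=snap("wrist","w13"); s=read_state(); print(s["eef_pos"],s["tool_rot"],s["qpos"].round(2))
M=R.from_euler('xyz',s["tool_rot"]).as_matrix()
print((M.T@(np.array([420.9,357.6,30])-s["eef_pos"])/300).round(3))
snap("side","s13"); i2,T2=snap("scene","s13c")
print(rect(i2,T2,*Y,46,(420,475,235,285)), rect(i2,T2,*W,76,(380,450,310,380)))
a=cv2.resize(cv2.imread("pics/w13.png"),(400,300)); b=cv2.resize(cv2.imread("pics/s13.png")[100:280,140:380],(400,300)); cv2.imwrite("pics/c13.png",np.hstack([a,b]))
```

```text
[420.44202541 359.83749774 131.74310511] [-3.14055589e+00 -1.65271806e-03  2.97812001e-01] [-0.84  0.65  0.13  1.9  -0.14  0.6  -1.9 ]
[-0.001  0.008  0.339]
(array([432.8, 361. ]), array([55.7, 75.5]), 16.98, (449.03170370370367, 257.9685925925926)) (array([687.2, 390.9]), array([69.7, 93.5]), 6.5, (414.37964827493624, 341.24150892737276))
```

View pics/c13.png

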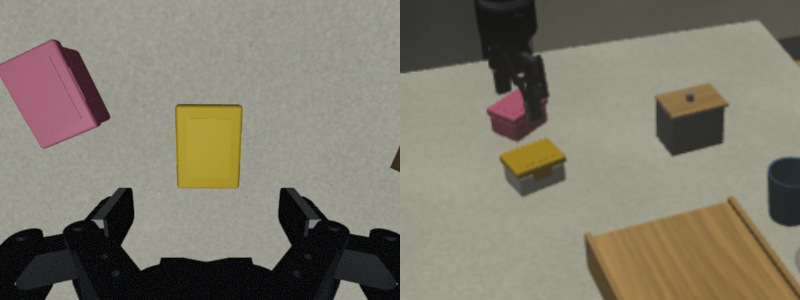

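{"op": "move_arm", "data": {"rows": "0 0.008 0.1 0 0 0 -1;0 0.008 0.2 0 0 0 -1;0 0.008 0.28 0 0 0 -1;0 0.008 0.33 0 0 0 -1;0 0.008 0.339 0 0 0 -1;0 0.008 0.339 0 0 0 -1;0 0.008 0.339 0 0 0 -0.6;0 0.008 0.339 0 0 0 -0.2;0 0.008 0.339 0 0 0 0.2;0 0.008 0.339 0 0 0 1;0 0.008 0.339 0 0 0 1;0 0.008 0.339 0 0 0 1"}}

```text
clock: 28.43
eef_pos: [421.3, 358.0, 30.8]
tool_rot: [-3.14, -0.003, 0.298]
force: [-0.4, -0.9, 5.8]
width: 59.0
gripper_force: 66.0
```

{"op": "move_arm", "data": {"rows": "0 0 0 0 0 0 1;0 0 0 0 0 0 1;0 0 0 0 0 0 1;0 0 0 0 0 0 1"}}

```text
clock: 28.77
eef_pos: [421.3, 358.0, 30.7]
tool_rot: [-3.14, -0.003, 0.298]
force: [0.0, -0.6, 6.4]
width: 58.8
gripper_force: 66.0
```

Run:
```python
from h import *
s=read_state(); M=R.from_euler('xyz',s["tool_rot"]).as_matrix()
y=np.radians(6.4); u=np.array([np.cos(y),np.sin(y),0])
c=np.array([685.0,391,0]); 
print(s["eef_pos"],s["tool_rot"],s["width"],s["force"])
for back in (110,95): 
    t=c-u*back; t[2]=s["eef_pos"][2]; print(t,(M.T@(t-s["eef_pos"])/300).round(3))
print(-(y-s["tool_rot"][2])/1.5708)
```

```text
[421.28287649 358.04694444  30.73903254] [-3.14024506e+00 -2.60909849e-03  2.97600978e-01] 58.83403129674361 [ 0.03493634 -0.56639561  6.35698836]
[575.68552889 378.73841746  30.73903254] [0.512 0.085 0.001]
[590.59204768 380.41045144  30.73903254] [0.561 0.094 0.001]
0.11834727891107062
```

{"op": "move_arm", "data": {"rows": "0 0 -0.05 0 0 0 1;0.06 0.01 -0.05 0 0 0.02 1;0.12 0.02 -0.05 0 0 0.04 1;0.18 0.03 -0.05 0 0 0.06 1;0.24 0.04 -0.05 0 0 0.08 1;0.3 0.05 -0.05 0 0 0.1 1;0.36 0.06 -0.05 0 0 0.118 1;0.42 0.07 -0.05 0 0 0.118 1;0.47 0.08 -0.05 0 0 0.118 1;0.5 0.085 -0.05 0 0 0.118 1;0.512 0.085 -0.05 0 0 0.118 1;0.512 0.085 -0.05 0 0 0.118 1"}}

```text
clock: 29.77
eef_pos: [575.3, 377.8, 44.2]
tool_rot: [-3.141, -0.001, 0.112]
force: [-0.5, 0.2, -3.2]
width: 59.1
gripper_force: 65.6
```

{"op": "move_arm", "data": {"rows": "0 0 0 0 0 0 1;0 0 0.02 0 0 0 1;0 0 0.035 0 0 0 1;0 0 0.046 0 0 0 1;0 0 0.046 0 0 0 1;0 0 0.046 0 0 0 1"}}

```text
clock: 30.27
eef_pos: [573.5, 378.0, 30.9]
tool_rot: [3.142, 0.002, 0.113]
force: [-3.8, -2.5, 5.7]
width: 58.9
gripper_force: 66.6
```

Run:
```python
from tub import *
s=read_state(); print(s["eef_pos"],s["tool_rot"],s["width"],s["force"])
im,T=snap("scene","s14"); snap("wrist","w14"); snap("side","s14b")
a=cv2.resize(cv2.imread("pics/w14.png"),(400,300)); b=cv2.resize(cv2.imread("pics/s14b.png")[100:250,220:420],(400,300)); c=cv2.resize(cv2.imread("pics/s14.png")[230:380,330:530],(400,300)); o=np.zeros((600,800,3),np.uint8);o[:300,:400]=a;o[:300,400:]=b;o[300:,:400]=c;cv2.imwrite("pics/c14.png",o)
```

```text
[573.48779503 377.98284202  30.87546926] [3.14150922e+00 2.04229459e-03 1.12904001e-01] 58.86765339360399 [-3.8063093  -2.48769677  5.66126788]
```

View pics/c14.png

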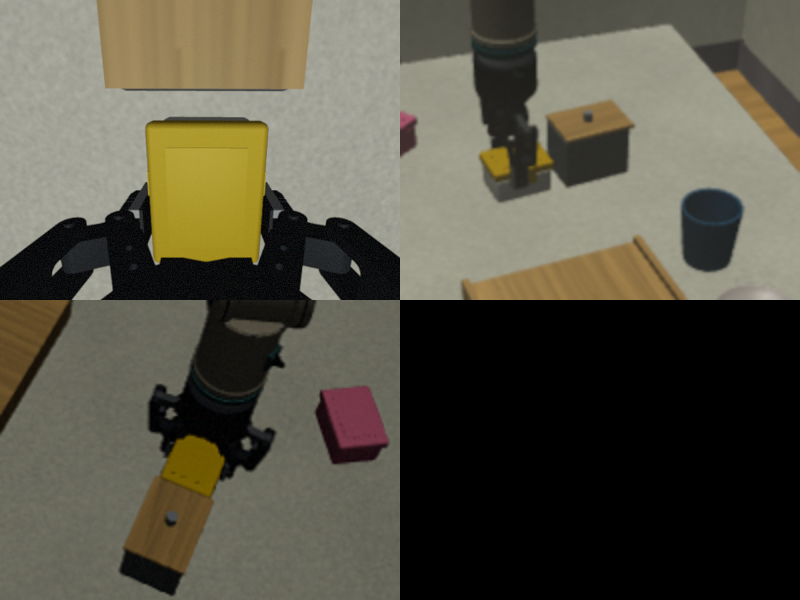

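{"op": "move_arm", "data": {"rows": "0.01 0 0 0 0 0 1;0.02 0 0 0 0 0 1;0.03 0 0 0 0 0 1;0.037 0 0 0 0 0 1;0.042 0 0 0 0 0 1;0.045 0 0 0 0 0 1;0.045 0 0 0 0 0 1"}}

```text
clock: 31.0
eef_pos: [585.2, 380.1, 31.0]
tool_rot: [-3.141, 0.005, 0.113]
force: [-6.5, -1.1, 9.2]
width: 59.3
gripper_force: 67.1
```

{"op": "move_arm", "data": {"rows": "0.003 0 0 0 0 0 1;0.006 0 0 0 0 0 1;0.008 0 0 0 0 0 1;0.008 0 0 0 0 0 1"}}

```text
clock: 31.33
eef_pos: [587.5, 380.5, 31.0]
tool_rot: [-3.141, 0.005, 0.114]
force: [-7.7, -1.7, 8.5]
width: 58.8
gripper_force: 67.1
```

{"op": "move_arm", "data": {"rows": "0.003 0 0 0 0 0 1;0.006 0 0 0 0 0 1;0.008 0 0 0 0 0 1;0.008 0 0 0 0 0 1"}}

```text
clock: 31.67
eef_pos: [588.6, 380.6, 31.0]
tool_rot: [-3.141, 0.008, 0.114]
force: [-10.1, -2.1, 11.3]
width: 58.9
gripper_force: 67.4
```

{"op": "move_arm", "data": {"rows": "0.003 0 0 0 0 0 1;0.006 0 0 0 0 0 1;0.008 0 0 0 0 0 1;0.008 0 0 0 0 0 1"}}

```text
clock: 32.0
eef_pos: [588.6, 380.6, 31.0]
tool_rot: [3.141, 0.013, 0.114]
force: [-15.8, -3.6, 16.3]
width: 59.3
gripper_force: 68.0
```

{"op": "move_arm", "data": {"rows": "0.003 0 0 0 0 0 1;0.006 0 0 0 0 0 1;0.008 0 0 0 0 0 1;0.008 0 0 0 0 0 1"}}

```text
clock: 32.33
eef_pos: [588.6, 380.6, 30.9]
tool_rot: [3.14, 0.017, 0.114]
force: [-21.6, -6.2, 19.8]
width: 59.3
gripper_force: 68.5
```

Run:
```python
from h import *
snap("wrist","w15"); snap("side","s15b"); snap("scene","s15")
a=cv2.imread("pics/w15.png")[40:280,160:480]; b=cv2.resize(cv2.imread("pics/s15b.png")[130:220,250:370],(320,240)); cv2.imwrite("pics/c15.png",np.hstack([a,b]))
```

```text
(no output)
```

View pics/c15.png

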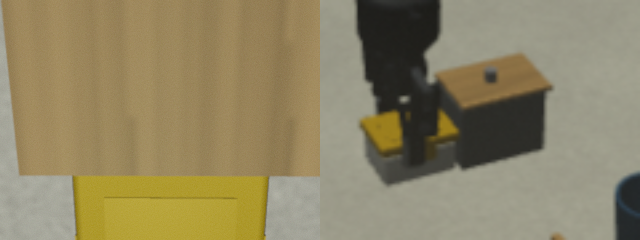

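{"op": "move_arm", "data": {"rows": "-0.006 0 0 0 0 0 1;-0.012 0 0 0 0 0 1;-0.012 0 0 0 0 0 1;-0.012 0 0 0 0 0 0.2;-0.012 0 0 0 0 0 -0.4;-0.012 0 0 0 0 0 -1;-0.012 0 0 0 0 0 -1;-0.012 0 0 0 0 0 -1;-0.012 0 0 0 0 0 -1;-0.012 0 0 0 0 0 -1;-0.012 0 -0.05 0 0 0 -1;-0.012 0 -0.1 0 0 0 -1"}}

```text
clock: 33.48
eef_pos: [593.7, 379.6, 60.4]
tool_rot: [3.141, 0.002, 0.112]
force: [0.8, 0.7, 0.6]
width: 85.4
gripper_force: 0.0
```

{"op": "move_arm", "data": {"rows": "0 0 -0.1 0 0 0 -1;0 0 -0.2 0 0 0 -1;-0.05 0 -0.3 0 0 0 -1;-0.1 0 -0.4 0 0 0 -1;-0.2 0 -0.5 0 0 0 -1;-0.3 0 -0.6 0 0 0 -1;-0.35 0 -0.7 0 0 0 -1;-0.35 0 -0.8 0 0 0 -1;-0.35 0 -0.8 0 0 0 -1;-0.35 0 -0.8 0 0 0 -1;-0.35 0 -0.8 0 0 0 -1"}}

```text
clock: 34.4
eef_pos: [489.9, 368.1, 301.4]
tool_rot: [-3.141, -0.001, 0.112]
force: [-0.4, 0.1, -0.4]
width: 85.7
gripper_force: 0.0
```

Run:
```python
from tub import *
im,T=snap("wrist","w16"); s=read_state(); print(s["eef_pos"],s["tool_rot"],s["width"],s["clock"])
snap("side","s16b"); i2,T2=snap("scene","s16")
print(rect(im,T,*Y,46,(100,560,0,300))); 
print(rect(im,T,*W,76,(150,560,0,300)))
a=cv2.resize(cv2.imread("pics/w16.png"),(400,300)); b=cv2.resize(cv2.imread("pics/s16b.png"),(400,300)); c=cv2.resize(cv2.imread("pics/s16.png")[130:380,100:500],(400,250));d=cv2.resize(cv2.imread("pics/s16b.png")[130:220,250:370],(400,300)); o=np.zeros((600,800,3),np.uint8);o[:300,:400]=a;o[:300,400:]=b;o[300:550,:400]=c;o[300:,400:]=d;cv2.imwrite("pics/c16.png",o)
```

```text
[489.6614721  367.92104921 300.27585885] [3.14148408e+00 2.80027568e-04 1.11882726e-01] 85.44700289836011 34.45
(array([598.6, 369.5]), array([58.3, 78.5]), 7.75, (341.6339494370087, 86.92033142128744))
(array([649.6, 387.5]), array([23.8, 67.8]), -83.49, (328.5, 15.909878903760355))
```

View pics/c16.png

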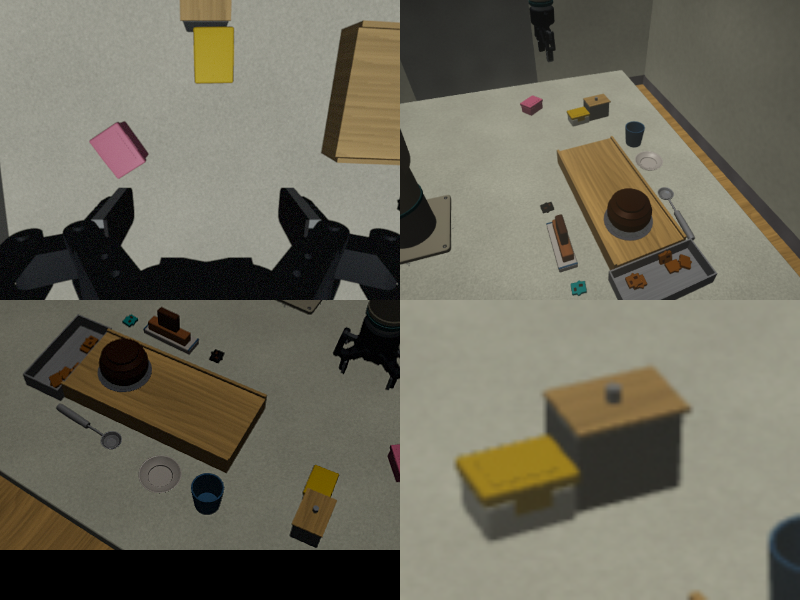

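{"op": "move_arm", "data": {"rows": "0.1 0.01 0.1 0 0 -0.015 -1;0.2 0.02 0.2 0 0 -0.015 -1;0.3 0.036 0.3 0 0 -0.015 -1;0.328 0.036 0.4 0 0 -0.015 -1;0.328 0.036 0.5 0 0 -0.015 -1;0.328 0.036 0.6 0 0 -0.015 -1;0.328 0.036 0.65 0 0 -0.015 -1;0.328 0.036 0.65 0 0 -0.015 -1;0.328 0.036 0.65 0 0 -0.015 -1;0.328 0.036 0.65 0 0 -0.015 -1;0.328 0.036 0.65 0 0 -0.015 -1"}}

```text
clock: 35.47
eef_pos: [589.9, 369.2, 107.0]
tool_rot: [-3.14, -0.003, 0.136]
force: [0.9, -0.2, 0.4]
width: 85.5
gripper_force: 0.0
```

Run:
```python
from tub import *
im,T=snap("wrist","w17"); s=read_state(); print(s["eef_pos"],s["tool_rot"],s["width"])
print(rect(im,T,*Y,46,(100,560,0,400)))
print(rect(im,T,*W,76,(100,560,0,300)))
hsv=cv2.cvtColor(im["img"],cv2.COLOR_RGB2HSV)
# chest lid front-edge corners
m=cv2.inRange(hsv,*W); ct=max(cv2.findContours(m,cv2.RETR_EXTERNAL,cv2.CHAIN_APPROX_NONE)[0],key=cv2.contourArea); print(cv2.boundingRect(ct))
M=R.from_euler('xyz',s["tool_rot"]).as_matrix(); print(M[:2,0])
```

```text
[589.85783537 369.21362212 107.0851649 ] [-3.14030435e+00 -2.86703171e-03  1.35868034e-01] 85.51032396057376
(array([598.9, 369.3]), array([58.7, 76.5]), 7.17, (331.8125789262944, 247.53242779848256))
(array([668.9, 389.4]), array([67.4, 68. ]), -82.62, (306.9249151413946, 86.80392477871277))
(216, 0, 183, 188)
[0.99078006 0.13544984]
```

{"op": "move_arm", "data": {"rows": "0 0 0.1 0 0 0 -1;0 0 0.18 0 0 0 -1;0 0 0.23 0 0 0 -1;0 0 0.25 0 0 0 -1;0 0 0.25 0 0 0 -1;0 0 0.25 0 0 0 -0.6;0 0 0.25 0 0 0 -0.2;0 0 0.25 0 0 0 0.2;0 0 0.25 0 0 0 1;0 0 0.25 0 0 0 1;0 0 0.25 0 0 0 1;0 0 0.25 0 0 0 1"}}

```text
clock: 36.52
eef_pos: [590.0, 369.1, 32.3]
tool_rot: [-3.141, -0.003, 0.136]
force: [-1.2, -0.4, 6.1]
width: 59.0
gripper_force: 67.6
```

Run:
```python
from h import *
s=read_state(); M=R.from_euler('xyz',s["tool_rot"]).as_matrix(); p=s["eef_pos"]
y=np.radians(6.6); u=np.array([np.cos(y),np.sin(y),0]); c=np.array([685.0,391,p[2]])
print(p,s["tool_rot"],s["width"],s["force"])
for b in (100,95): print((M.T@(c-u*b-p)/300).round(4))
print(-(y-s["tool_rot"][2])/1.5708)
```

```text
[589.99793992 369.07385143  32.3487724 ] [-3.14050266e+00 -2.75861576e-03  1.35588568e-01] 58.99054527400351 [-1.15213664 -0.39776867  6.08871571]
[-0.0096 -0.0364  0.    ]
[ 0.007  -0.0361  0.0001]
0.012984999530511842
```

{"op": "move_arm", "data": {"rows": "-0.015 0 -0.005 0 0 0 1;-0.03 -0.01 -0.005 0 0 0.013 1;-0.03 -0.02 -0.005 0 0 0.013 1;-0.03 -0.03 -0.005 0 0 0.013 1;-0.03 -0.036 -0.005 0 0 0.013 1;-0.03 -0.036 -0.003 0 0 0.013 1;-0.02 -0.036 0 0 0 0.013 1;-0.015 -0.036 0 0 0 0.013 1;-0.01 -0.036 0 0 0 0.013 1;-0.006 -0.036 0 0 0 0.013 1;-0.006 -0.036 0 0 0 0.013 1"}}

```text
clock: 37.43
eef_pos: [579.7, 377.2, 32.5]
tool_rot: [3.138, 0.013, 0.116]
force: [-17.4, -9.3, 27.8]
width: 59.0
gripper_force: 70.2
```

{"op": "move_arm", "data": {"rows": "0.003 0 0 0 0 0 1;0.006 0 0 0 0 0 1;0.006 0 0 0 0 0 1"}}

```text
clock: 37.68
eef_pos: [581.1, 377.9, 32.5]
tool_rot: [3.139, 0.013, 0.116]
force: [-15.9, -7.7, 25.5]
width: 59.3
gripper_force: 69.9
```

{"op": "move_arm", "data": {"rows": "0.003 0 0 0 0 0 1;0.006 0 0 0 0 0 1;0.006 0 0 0 0 0 1"}}

```text
clock: 37.93
eef_pos: [583.3, 379.0, 32.4]
tool_rot: [3.14, 0.012, 0.116]
force: [-16.1, -9.7, 25.7]
width: 58.9
gripper_force: 69.9
```

{"op": "move_arm", "data": {"rows": "0.003 0 0 0 0 0 1;0.006 0 0 0 0 0 1;0.006 0 0 0 0 0 1"}}

```text
clock: 38.18
eef_pos: [584.6, 379.6, 32.5]
tool_rot: [3.14, 0.012, 0.117]
force: [-15.8, -6.3, 24.4]
width: 59.1
gripper_force: 69.9
```

{"op": "move_arm", "data": {"rows": "0 0 -0.008 0 0 0 1;0 0 -0.008 0 0 0 1;0.005 0 -0.008 0 0 0 1;0.01 0 -0.008 0 0 0 1;0.01 0 -0.008 0 0 0 1"}}

```text
clock: 38.6
eef_pos: [589.1, 380.9, 32.4]
tool_rot: [3.142, 0.009, 0.117]
force: [-12.8, -3.3, 11.7]
width: 58.8
gripper_force: 68.3
```

{"op": "move_arm", "data": {"rows": "0.003 0 0 0 0 0 1;0.006 0 0 0 0 0 1;0.006 0 0 0 0 0 1"}}

```text
clock: 38.85
eef_pos: [589.1, 380.9, 32.4]
tool_rot: [3.141, 0.013, 0.117]
force: [-16.6, -4.5, 14.9]
width: 58.9
gripper_force: 68.7
```

{"op": "move_arm", "data": {"rows": "0.003 0 0 0 0 0 1;0.006 0 0 0 0 0 1;0.006 0 0 0 0 0 1"}}

```text
clock: 39.1
eef_pos: [589.2, 380.9, 32.4]
tool_rot: [3.141, 0.017, 0.117]
force: [-19.1, -4.7, 17.5]
width: 58.9
gripper_force: 69.0
```

{"op": "move_arm", "data": {"rows": "0.003 0 0 0 0 0 1;0.006 0 0 0 0 0 1;0.006 0 0 0 0 0 1"}}

```text
clock: 39.35
eef_pos: [589.3, 380.9, 32.3]
tool_rot: [3.14, 0.02, 0.117]
force: [-22.8, -6.6, 19.7]
width: 59.0
gripper_force: 69.5
```

{"op": "move_arm", "data": {"rows": "-0.01 0 -0.003 0 0 0 1;-0.02 0 -0.006 0 0 0 1;-0.02 0 -0.006 0 0 0 1;-0.02 0 -0.006 0 0 0 1"}}

```text
clock: 39.68
eef_pos: [589.2, 380.7, 32.8]
tool_rot: [3.141, 0.008, 0.117]
force: [-8.5, 0.0, 1.4]
width: 59.0
gripper_force: 67.1
```

Nearly unloaded; open gently, checking the tub before rising.

{"op": "move_arm", "data": {"rows": "-0.005 0 0 0 0 0 0.2;-0.005 0 0 0 0 0 0;-0.005 0 0 0 0 0 -0.2;-0.005 0 0 0 0 0 -0.3;-0.005 0 0 0 0 0 -0.4;-0.005 0 0 0 0 0 -0.5;-0.005 0 0 0 0 0 -0.6;-0.005 0 0 0 0 0 -0.8;-0.005 0 0 0 0 0 -1;-0.005 0 0 0 0 0 -1;-0.005 0 0 0 0 0 -1;-0.005 0 0 0 0 0 -1"}}

```text
clock: 40.68
eef_pos: [592.1, 379.8, 34.6]
tool_rot: [-3.141, -0.001, 0.115]
force: [0.2, 0.7, 0.3]
width: 85.5
gripper_force: 0.0
```

{"op": "move_arm", "data": {"rows": "0 0 -0.05 0 0 0 -1;0 0 -0.1 0 0 0 -1;0 0 -0.17 0 0 0 -1;0 0 -0.25 0 0 0 -1;0 0 -0.25 0 0 0 -1;0 0 -0.25 0 0 0 -1"}}

```text
clock: 41.18
eef_pos: [593.6, 380.8, 113.2]
tool_rot: [-3.139, -0.005, 0.115]
force: [-0.3, -0.1, 0.8]
width: 85.2
gripper_force: 0.0
```

Run:
```python
from tub import *
im,T=snap("wrist","w18"); s=read_state(); print(s["eef_pos"],s["tool_rot"],s["width"])
t=rect(im,T,*Y,46,(100,560,0,400)); print(t)
print(rect(im,T,*W,76,(100,560,0,300)))
y=np.radians(6.6); d=np.array(t[0])-[685,391]; print(d[0]*np.cos(y)+d[1]*np.sin(y), -d[0]*np.sin(y)+d[1]*np.cos(y))
```

```text
[592.37744832 380.23946986 111.38887686] [-3.14026668e+00 -2.25427270e-03  1.15450623e-01] 85.50796627567102
(array([597.4, 381.4]), array([58.8, 75.2]), 6.73, (329.5917741357693, 253.92865618842913))
(array([672.5, 389.9]), array([67.1, 74.3]), 6.5, (330.6541686746988, 92.20766265060242))
-88.12285091132627 0.5321158334112877
```

{"op": "move_arm", "data": {"rows": "-0.1 0 0 0 0 0 1;-0.2 0 0 0 0 0 1;-0.22 0 0 0 0 0 1;-0.22 0 0 0 0 0 1;-0.22 0 0 0 0 0 1;-0.22 0 0.1 0 0 0 1;-0.22 0 0.2 0 0 0 1;-0.22 0 0.26 0 0 0 1;-0.22 0 0.27 0 0 0 1;-0.2 0 0.27 0 0 0 1;-0.18 0 0.27 0 0 0 1;-0.17 0 0.27 0 0 0 1"}}

```text
clock: 42.23
eef_pos: [544.5, 374.5, 30.1]
tool_rot: [-3.14, -0.005, 0.114]
force: [-0.7, -0.5, -0.3]
width: -0.0
gripper_force: 0.0
```

{"op": "move_arm", "data": {"rows": "0.005 0 0 0 0 0 1;0.01 0 0 0 0 0 1;0.015 0 0 0 0 0 1;0.015 0 0 0 0 0 1"}}

```text
clock: 42.57
eef_pos: [546.1, 374.7, 29.0]
tool_rot: [-3.141, -0.001, 0.115]
force: [0.1, 0.2, -0.4]
width: 0.1
gripper_force: 0.0
```

{"op": "move_arm", "data": {"rows": "0.005 0 0 0 0 0 1;0.01 0 0 0 0 0 1;0.015 0 0 0 0 0 1;0.015 0 0 0 0 0 1"}}

```text
clock: 42.9
eef_pos: [547.3, 374.8, 28.3]
tool_rot: [3.141, 0.006, 0.116]
force: [-6.6, -1.4, 5.2]
width: -0.0
gripper_force: 3.1
```

{"op": "move_arm", "data": {"rows": "0.005 0 0 0 0 0 1;0.01 0 0 0 0 0 1;0.015 0 0 0 0 0 1;0.015 0 0 0 0 0 1"}}

```text
clock: 43.23
eef_pos: [547.3, 374.8, 28.1]
tool_rot: [3.139, 0.015, 0.117]
force: [-15.0, -3.7, 12.4]
width: 0.2
gripper_force: 7.7
```

{"op": "move_arm", "data": {"rows": "-0.03 0 0 0 0 0 1;-0.07 0 0 0 0 0 1;-0.15 0 0 0 0 0 1;-0.15 0 -0.1 0 0 0 1;-0.15 0 -0.2 0 0 0 1;-0.15 0 -0.3 0 0 0 1;-0.15 0 -0.45 0 0 0 1;-0.15 0 -0.6 0 0 0 1;-0.15 0 -0.7 0 0 0 1;-0.15 0 -0.7 0 0 0 1;-0.15 0 -0.7 0 0 0 1;-0.15 0 -0.7 0 0 0 1"}}

```text
clock: 44.23
eef_pos: [509.5, 370.1, 238.0]
tool_rot: [3.141, 0.0, 0.115]
force: [-0.3, 0.1, -0.6]
width: -0.4
gripper_force: 0.0
```

Run:
```python
from tub import *
im,T=snap("wrist","w19"); s=read_state(); print(s["eef_pos"],s["tool_rot"],s["clock"])
t=rect(im,T,*Y,46,(100,560,0,400)); print(t)
y=np.radians(6.6); d=np.array(t[0])-[685,391]; print(d[0]*np.cos(y)+d[1]*np.sin(y), -d[0]*np.sin(y)+d[1]*np.cos(y))
b,_=snap("side","s19"); a=np.load("pics/side0.npz")["img"].astype(int)
c=cv2.imread("pics/s16b.png")[:,:,::-1].astype(int)
for n,(x0,x1,y0,y1) in dict(pot_tray=(300,520,300,480),scraper=(225,290,330,440),bystanders=(355,480,190,390)).items(): print(n,np.abs(b["img"][y0:y1,x0:x1]-c[y0:y1,x0:x1]).mean(),np.abs(b["img"][y0:y1,x0:x1]-a[y0:y1,x0:x1]).mean())
```

```text
[509.09695329 369.86600489 237.01859415] [3.14046321e+00 1.93346904e-03 1.15558241e-01] 44.2833
(array([597.5, 381.6]), array([58.7, 78. ]), 6.72, (328.2360831656606, 102.77720083944527))
-88.00052620466762 0.7192966714821232
pot_tray 0.7431313131313131 14.242079124579124
scraper 0.7555244755244755 8.395011655011656
bystanders 0.7593333333333333 12.843146666666666
```

Run:
```python
from h import *
im=get_image("side");T=pose(im)
for img,p in ((np.load("pics/side0.npz")["img"],(560.7,52,92)),(im["img"],(581.2,-184.2,92))):
    q=proj(im,T,[p])[0]; g=img.max(2); x,y=q.astype(int); m=np.zeros_like(g); m[y-50:y+50,x-50:x+50]=(g[y-50:y+50,x-50:x+50]<75)
    m=cv2.morphologyEx(m,cv2.MORPH_OPEN,np.ones((7,7))); k,l,st,c=cv2.connectedComponentsWithStats(m); i=1+np.argmax(st[1:,4]); print(q,st[i],c[i]-q, plane(im,T,[c[i]],92)[0,:2])
```

```text
[310.67157585 246.64263505] [ 282  222   59   57 2616] [0.07192568 3.09819064] [557.89001124  43.14771553]
[366.90573183 332.64973821] [ 331  302   73   80 4726] [0.89896559 9.17463758] [ 575.00378694 -202.37518133]
```

```bash
python3 -c "
from cell import *
print(finish_job())"
```

```text
the job is handed in; nothing more can be done
None
```

The job is handed in, after about 45 s of robot time; the hand-in call gave no verdict. All five crusts are in the tray, one of them standing on edge against its wall. The pot is about 3 mm off the middle of its mark, and the scraper is back on its rest. The low tub, the only one present, is pushed flush and straight against the chest after slipping about 12 mm sideways once and being reset. The saucer, spoon and cup look unmoved in the last pictures.

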